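Close a vacuum trap with its hinged clamp ring

ROBOT

A 6-joint arm with a two-finger parallel gripper is mounted at the origin on a cart in front of the work surface, level with it; the furniture and walls round the work are solid. World frame = base frame: x ahead of the robot, y to its left, z up, the work surface at z = 0. Lengths are in mm, angles in degrees, forces in N, time in s.
With the tool pointing down it reaches from about 300 to 850 mm from the base axis. Payload 4.2 kg.
Tool frame: the origin (TCP) lies at the very end of the fingers, on their centre line; the grasp point (between the pads) lies 19 mm behind it (env.grip_point_offset is the distance from the TCP to the grasp point, in mm); z points along the fingers, y is the line along which they close (so a half turn about z gives the same grasp; the last joint's range is limited). The gripper opens to 91 mm and grips with 3 to 60 N. Pads are 32 mm wide; open, the fingers measure 118 mm over their backs; the gripper's body (76 mm by 178 mm) begins 60 mm behind the grasp point.
Start: joints at [-78.209, 18.312, 89.639, -0, 72.044, -1.146], TCP at [128.736, -560.42, 213.976] pointing down, gripper open.
Joint ranges: [-177.97, 177.97], [-48.28, 115.42], [12.27, 149.76], [-77.06, 257.06], [2.81, 150.46], [-146.56, 146.56]. Speed limits (degrees/s): [147.25, 147.25, 180, 180, 180, 180].

INTERFACE

Orientations are given as [roll, pitch, yaw] about the fixed x, y, z axes, in that order (R = Rz(yaw) Ry(pitch) Rx(roll)).
In Python, from workcell import env gives the robot as it stands. The module is installed in compiled form; this text tells all that it offers.
- The arm moves only by the tool arm_command, never from a script. Its argument "rows" is a list of rows, each an object with "delta_pos": the shift along the tool's x, y, z in mm, a list of three; "roll": the turn about the tool's z in units of 5 degrees (1.0 is 5 degrees); "jaw": the opening in per cent of the stroke, from 0 (shut) to 100 (fully open). A call has 1 to 20 rows; each row is the pose to reach, as a shift and turn from the pose commanded when the call began, along the tool's axes at that moment; what a row does not reach only later rows make up. A row lasts 1/12 s, in which the tool goes at most 41.7 mm and 7.16 degrees, less where a joint would pass 70% of its speed; a pose out of reach is approached as far as the arm can. A call with a gripper value outside its range is refused whole. The fingers move at their own pace and stop on an object; "squeeze" is the grip in N (left out, the last holds). Time passes only in rows, so rows that repeat a pose let the fingers close. It gives the time, the measured TCP pose, the force, the opening and the grip force at its end, in the units of the state.
- env.state(): the state, without advancing time (a new reading comes with each control period).
- env.grab_frame(name): name is "scene" or "top" or "wrist"; returns a dict with "img" (480x640x3 uint8, blue, green, red), "z_map" (480x640 float32, mm along the optical axis (not along the pixel's ray), 0 where there is no reading), "fov_y" (degrees; the focal length in pixels is half the picture's height over the tangent of half this angle, whatever the lens; pixels are square), "cx", "cy" (the principal point, pixels), "R" (3x3) and "t" (3): a world point X has camera coordinates R X + t; the wrist camera has in their place "T_tool_cam" (4x4, takes a point from camera to tool coordinates, whose origin is the TCP and whose axes are the flange's). Camera axes: x right, y down, z forward; pixel columns grow to the right and rows downward; lengths in mm; the calibration is good to about 2 mm. A picture is of the moment at which its call begins: read the wrist's pose just before it.
- env.job_done(): hands the job in; it is judged then, once.
The state is a dict: "time_s": time; "qpos": joint angles; "qvel": joint speeds; "effort": joint torques, N m; "ee_pos": TCP position; "ee_rot": TCP orientation; "force": force on the tool from outside, world axes, zero at the start; "torque": the same for the moment, N m; "gripper_width": finger opening in mm; "gripper_force": force on a finger pad.
Only numpy, scipy, OpenCV 4.12 (cv2) and the standard library are available. Lean on these libraries where they do the work, as an engineer would, in place of code of your own. Each camera call takes 0.05 s, during which the arm holds its last target. There are 200 camera calls.

TASK

Close up the vacuum trap: set the loose lid on its seal and slide it back under the fixed rear half of the clamp ring until it stops, swing the hinged front half round both flanges and press it on firmly, then throw the red-balled hook lever over the pin and down until it is fully home, so that the ring is latched and has drawn the lid down evenly on its seal. Never push any part of the trap or its clamp with more than 20 N (by hand the ring stops a little short: the lever draws in the rest), and leave the other things on the bench alone.

Things in the scene. Friction and masses are not known exactly. Their poses are not given: they have to be found in the camera images.
- trap: Glass-bodied vacuum trap fixed to the bench, grey base 128 by 118 mm. Origin: centre of its underside, z up. Trap +x points to its back (hose nozzle, fixed rear half of the clamp ring), -x to the open front, +y to the clamp hinge, -y to the hook lever. On top a steel flange, 75 mm across, face at z = 115 mm, inside the clamp ring (78 mm inside, 94 mm outside, z 103 to 127 mm).
- seal_top (a point): Centre of the top of the black rubber seal ring (54 mm across) on the trap's axis, z = 117.2 mm: it stands 2.2 mm above the flange face and is squeezed nearly flat by the closed clamp. The lid's underside rests here. Set the lid down at least 12 mm (14 is good) towards trap -x of this point, clear of the rear lip, then slide it level towards +x.
- rear_lip (a point): Inner edge of the fixed rear half's lip, straight back, 30 mm from the trap's axis; its underside slopes 30 degrees down and outwards, like the lid's bevel. The lip spans 60 degrees to each side and hangs over the flange, so the lid cannot come straight down. The lid slides under it and stops 4 to 6 mm short of the axis (push about 6 N); the clamp brings it the rest of the way.
- lid: Loose stainless lid, about 280 g, standing on the bench: disc 75 mm across, rim 3 mm thick, then a 30 degree bevel up to 8.5 mm at 56 mm across; blue knob on a stem at its centre, 27 mm across, straight sides 25 to 49 mm above the underside, top at 52 mm. Origin: centre of its flat underside, z up. Round: its yaw does not matter.
- lid_grip (a point): Point to grip the lid: middle of the blue knob, on the axis, 38 mm above the lid's underside.
- clamp_half (a joint): Angle of the hinged front half of the ring, rad: 0 closed, grows as its free end swings out to trap -x (clockwise from above); starts 0.8 to 1.25. Stays where left; 3 to 4 N at the knob swings it. At about 0.2 its lip meets the lid's bevel and the push grows steeply: press to about 15 N and stop there, some 6 mm short. By hand it would take 40 N or more to close; the lever does the rest.
- clamp_hinge (a point): Vertical hinge axis of the front half, 54 mm to trap +y of the trap's axis, z = 115 mm.
- clamp_knob (a point): Centre of the black upright knob (15 mm across, sides z 135 to 154 mm, this point z = 145 mm) on top of the front half near its free end; the ring under it is 127 mm high. 91.5 mm from the hinge axis: with the half closed it lies 26.2 mm to trap -x and 87.5 mm to trap -y of the hinge. Push it sideways along its arc.
- clamp_pin (a point): Steel roller pin, 8 mm across, sticking out to trap -y from the free end of the front half, z = 115 mm; the hook catches it. Closed, it is 40 mm to trap -x of the lever's pivot; the hook reaches it when it is no more than about 9 mm farther out.
- latch_lever (a joint): Angle of the hook lever, rad: 0 home (handle to trap -x, nearly level, on a hard stop), grows as the handle swings up and over to the back; starts 1.5 to 1.9 (about upright). Stays where left. The hook meets the pin at 1.0 or lower and draws it in, 8 to 12 N at the ball; below 0.1 it is over centre and holds by itself. If it jams near 1.0, press the front half on further.
- lever_pivot (a point): Pivot of the hook lever, axis along trap y: at trap x = +24 mm, y = -63 mm, z = 115 mm.
- lever_ball (a point): Centre of the lever's red ball (19 mm across), 75.5 mm from the pivot; home, it is 74 mm to trap -x of the pivot and 15 mm above it. It moves in the upright plane trap y = -63 mm. Push it on its trailing side, in the end from above. At the start the ball's top is up to 200 mm high, 63 mm to the side of the lid's place.
- tape_roll: Bystander: roll of beige label tape lying flat, 72 mm across, 18 mm high, at the right front. Origin: centre of its underside.
- pipette_bulb: Bystander: red rubber pipette filler lying on its side, 51 by 81 mm, 52 mm high, at the right front. Origin: centre of its underside.
- timer: Bystander: flat white laboratory timer, 58 by 66 mm, 16 mm high, at the left front. Origin: centre of its underside.
- beaker_100: Bystander: small glass beaker, 53 mm wide, 70 mm high, at the left front. Origin: centre of its underside.

How it is judged:
By the outcome, as a careful person would: the job done as asked, in the order asked, and still so for the second after the job is handed in, with the robot touching nothing.
It also fails if it takes over 69 s, if anything falls off the work surface, if the arm or the gripper's body presses on something with over 40 N, if the wrist force passes 120 N, or if a joint passes its speed limit or range.

## Working session

There is one attempt and no reset: what is moved stays moved. The work goes in short steps, Python scripts to look and compute and a tool call to move; the robot and the scene stay as the last step left them, time stands still between calls to the robot, and variables do not carry over. Pictures are saved under pics/ and viewed, at most 10 in all, crops included, and the job is handed in when it is done.

Besides the shell and the picture viewer there is one more tool, called after ">>>" in YAML: its name, and indented under it one key for each argument. arm_command: Moves the arm, as the interface text tells. Its arguments: {"type":"object","properties":{"rows":{"type":"array"},"squeeze":{"type":"number"}},"required":["rows"]}

```bash
mkdir -p pics
cat > h.py <<'E'
import numpy as np, cv2, pickle
from workcell import env
def grab(n):
    s=env.state(); f=env.grab_frame(n); f['s']=s
    f['f']=240/np.tan(np.radians(f['fov_y']/2)); 
    if 'R' not in f:
        from scipy.spatial.transform import Rotation as Ro
        T=np.eye(4); T[:3,:3]=Ro.from_euler('xyz',s['ee_rot'],degrees=True).as_matrix(); T[:3,3]=s['ee_pos']
        M=np.linalg.inv(T@np.array(f['T_tool_cam'])); f['R']=M[:3,:3]; f['t']=M[:3,3]
    f['R']=np.array(f['R']); f['t']=np.array(f['t']).ravel()
    return f
def ray(f,u,v,z):
    d=f['R'].T@np.array([(u-f['cx'])/f['f'],(v-f['cy'])/f['f'],1]); c=-f['R'].T@f['t']
    return c+d*(z-c[2])/d[2]
def cloud(f):
    v,u=np.mgrid[:480,:640]; z=f['z_map']
    P=np.stack([(u-f['cx'])/f['f']*z,(v-f['cy'])/f['f']*z,z],-1)
    return (P-f['t'])@f['R']
def proj(f,X):
    p=f['R']@np.array(X)+f['t']; return p[:2]/p[2]*f['f']+[f['cx'],f['cy']]
E
python3 - <<'E'
from h import *
print({k:np.round(v,3).tolist() if not isinstance(v,str) else v for k,v in env.state().items()}, env.grip_point_offset)
for n in ('scene','top'):
    f=grab(n); cv2.imwrite(f'pics/{n}0.png',f['img']); pickle.dump(f,open(n+'0.pkl','wb'))
    print(n,-f['R'].T@f['t'],f['R'].round(2).tolist(),f['f'],(f['z_map']>0).mean())
E
```

```text
{'time_s': 0.0, 'qpos': [-78.209, 18.351, 89.706, 0.001, 72.043, -1.146], 'qvel': [0.041, -0.028, 0.05, -0.011, 0.019, 0.049], 'effort': [0.002, -41.246, -23.198, 0.073, 0.046, -0.0], 'ee_pos': [128.636, -559.916, 213.132], 'ee_rot': [-179.9, -0.003, 12.937], 'force': [0.78, -0.757, 0.356], 'torque': [0.074, -0.018, -0.005], 'gripper_force': 0.0, 'gripper_width': 91.68} 18.8
scene [-150.47661165  768.01924272  981.95717167] [[-0.73, -0.69, -0.0], [-0.45, 0.48, -0.76], [0.52, -0.55, -0.66]] 503.8778758506775 0.9961002604166667
top [ 202.25610598   44.15907731 1858.88223762] [[-0.0, -1.0, 0.0], [-0.98, 0.0, -0.19], [0.19, -0.0, -0.98]] 611.4475151866181 0.995986328125
```

View pics/scene0.png

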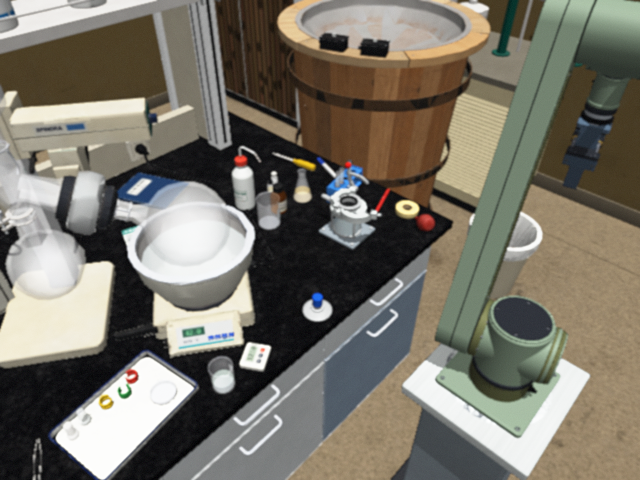

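View pics/top0.png

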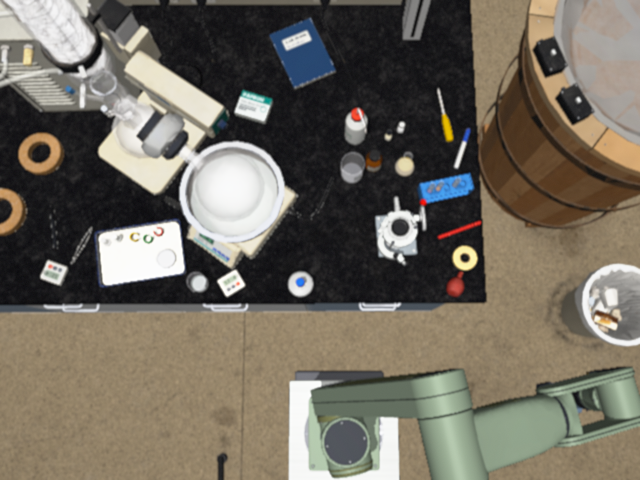

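The scene view shows the lid at about (317,305) and the trap at (348,225). In the top view the lid is at (300,284), the trap at (397,235) and the red ball at (423,202). Next I'll measure with a zoomed crop.

Run:
```python
from h import *
t=pickle.load(open('top0.pkl','rb')); s=pickle.load(open('scene0.pkl','rb'))
def mask(f,kind,box):
    h=cv2.cvtColor(f['img'],cv2.COLOR_BGR2HSV).astype(int); H,S,V=h[...,0],h[...,1],h[...,2]
    m=((H>105)&(H<130)&(S>150)&(V>60)) if kind=='blue' else (((H<8)|(H>172))&(S>150)&(V>80))
    b=np.zeros_like(m); x0,y0,x1,y1=box; b[y0:y1,x0:x1]=1; return m&b
def tri(f,p,g,q):
    A=[];B=[]
    for F,(u,v) in((f,p),(g,q)):
        c=-F['R'].T@F['t']; d=F['R'].T@np.array([(u-F['cx'])/F['f'],(v-F['cy'])/F['f'],1]); d/=np.linalg.norm(d)
        M=np.eye(3)-np.outer(d,d); A.append(M);B.append(M@c)
    return np.linalg.solve(A[0]+A[1],B[0]+B[1])
def cen(m): v,u=np.nonzero(m); return u.mean(),v.mean(),len(u)
a=cen(mask(t,'blue',(280,265,320,300))); b=cen(mask(s,'blue',(300,285,335,315)))
print('knob',a,b,tri(t,a[:2],s,b[:2]))
for bx in((410,190,435,215),):
    a=cen(mask(t,'red',bx)); print('ball top',a)
m=mask(s,'red',(320,150,400,225)); n,l,st,c=cv2.connectedComponentsWithStats(m.astype('uint8')); print(st,c)
for f,n in((t,'top'),(s,'scene')):
    C=cloud(f); 
    for nm,bx in(('trap',(370,195,430,270) if n=='top' else (315,160,400,250)),('lid',(280,265,320,300) if n=='top' else (295,285,335,325))):
        x0,y0,x1,y1=bx; P=C[y0:y1,x0:x1].reshape(-1,3)
        for lo,hi in((2,15),(95,110),(110,132),(132,160),(160,205)):
            Q=P[(P[:,2]>lo)&(P[:,2]<hi)]
            if len(Q): print(n,nm,lo,hi,len(Q),Q.min(0).round(),Q.max(0).round(),Q.mean(0).round(1))
def crop(f,b,k): x0,y0,x1,y1=b; return cv2.resize(f['img'][y0:y1,x0:x1],None,fx=k,fy=k,interpolation=2)
cv2.imwrite('pics/c.png',np.hstack([crop(t,(365,190,435,270),5.625),crop(s,(315,160,395,250),5)]))
m=(C:=cloud(t))
x=C[190:272,368:430]; import collections
cv2.imwrite('z.png',x[...,2])
```

```text
knob (np.float64(299.8837209302326), np.float64(281.8837209302326), 43) (np.float64(317.030303030303), np.float64(298.469696969697), 132) [438.3150201  125.6603816   40.16115246]
ball top (np.float64(422.44736842105266), np.float64(202.28947368421052), 38)
[[     0      0    640    480 307049]
 [   344    162      7      6     32]
 [   375    188     16     24    119]] [[319.47273888 239.52347671]
 [347.03125    164.4375    ]
 [382.43697479 199.1092437 ]]
top trap 2 15 1036 [ 478. -278.    2.] [715. -89.  15.] [ 583.4 -180.2    6.3]
top trap 95 110 434 [ 487. -223.   95.] [ 685. -103.  110.] [ 579.5 -170.   100.6]
top trap 110 132 779 [ 477. -235.  110.] [ 635. -103.  132.] [ 576.7 -160.4  121.2]
top trap 132 160 100 [ 493. -237.  132.] [ 640. -107.  159.] [ 563.9 -171.9  143.6]
top trap 160 205 92 [ 495. -238.  160.] [ 651. -149.  199.] [ 617.7 -226.4  175. ]
top lid 2 15 549 [388.  68.   2.] [494. 187.  15.] [438.3 125.7   6.6]
scene trap 2 15 1398 [ 423. -434.    2.] [936. -46.  15.] [ 621.8 -232.8    6.6]
scene trap 95 110 375 [ 485. -355.   95.] [745. -99. 110.] [ 598.3 -182.1  101.5]
scene trap 110 132 798 [ 476. -234.  110.] [639. -98. 132.] [ 567.3 -150.4  120.5]
scene trap 132 160 107 [ 491. -236.  132.] [ 644. -110.  160.] [ 564.9 -188.6  148.7]
scene trap 160 205 95 [ 496. -235.  160.] [ 653. -149.  195.] [ 621.7 -223.8  173.5]
scene lid 2 15 511 [381.  41.   2.] [533. 195.  15.] [439.  128.7   6.4][ WARN:0@0.268] global loadsave.cpp:1063 imwrite_ Unsupported depth image for selected encoder is fallbacked to CV_8U.
```

View pics/c.png

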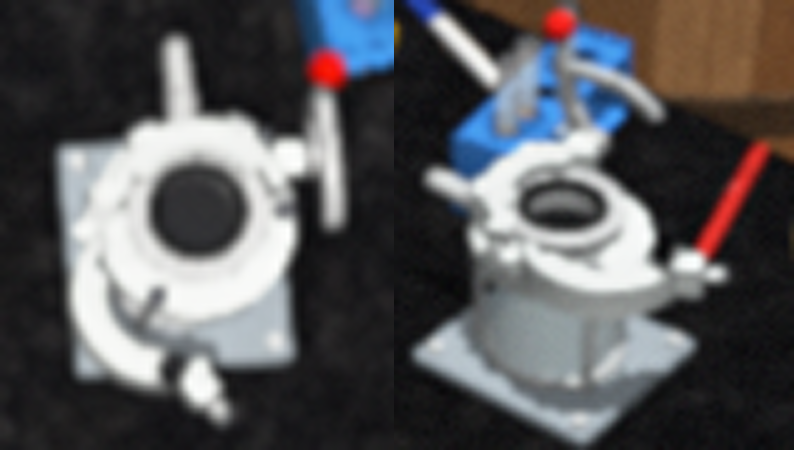

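The crop shows the trap with a small yaw. The front half is open at the lower left of the top view, with its black knob at crop (178,368), and the lever ball is at (326,70).

Run:
```python
from h import *
t=pickle.load(open('top0.pkl','rb')); s=pickle.load(open('scene0.pkl','rb'))
T=lambda a,b:(365+a/5.625-.5,190+b/5.625-.5)
S=lambda a,b:(315+(a-393.75)/5-.5,160+b/5-.5)
c=[ray(t,*T(a,b),8) for a,b in((58,142),(75,378),(296,362))]
print('base',np.round(c,1), [np.linalg.norm(c[i]-c[i+1]) for i in(0,1)], 'centre',(c[0]+c[2])/2,
 np.degrees(np.arctan2(*(c[0]-c[1])[1::-1])), np.degrees(np.arctan2(*(c[1]-c[2])[1::-1]))-90)
print('ring hole',ray(t,*T(199,210),117), 'scene',ray(s,*S(564,205),117))
print('knob',ray(t,*T(176,368),150))
print('ball',[ray(t,422.45,202.3,z).round(1) for z in(170,190)],[ray(s,347,164.4,z).round(1) for z in(170,190)])
```

```text
base [[ 649.7 -106.5    8. ]
 [ 517.3 -113.2    8. ]
 [ 525.6 -234.1    8. ]] [np.float64(132.59191375095224), np.float64(121.20781557301193)] centre [ 587.61909793 -170.33031619    8.        ] 2.9007229104630077 3.933136807286175
ring hole [ 586.75489402 -170.05793013  117.        ] scene [ 588.24228904 -165.5260441   117.        ]
knob [ 497.96582449 -152.18260146  150.        ]
ball [array([ 646.4, -229.8,  170. ]), array([ 641.1, -226.6,  190. ])] [array([ 664.9, -245. ,  170. ]), array([ 644.8, -220. ,  190. ])]
```

```bash
cat >> h.py <<'E'
def go(p,yaw=None):
    s=env.state(); y0=np.radians(s['ee_rot'][2]); d=np.array(p,float)-s['ee_pos']
    x=np.array([np.cos(y0),np.sin(y0)]); y=np.array([np.sin(y0),-np.cos(y0)])
    r=0 if yaw is None else -(yaw-s['ee_rot'][2])/5
    print('delta_pos',[round(float(v),1) for v in(d[:2]@x,d[:2]@y,-d[2])],'roll',round(float(r),2),'minrows %.1f'%max(np.linalg.norm(d)/41.7,abs(r)*5/7.16),'t',s['time_s'],'pos',np.round(s['ee_pos'],1),'yaw',np.round(s['ee_rot'],1),'F',np.round(s['force'],1))
TR=np.array([587.3,-169.5]);YAW=3.5
def W(x,y,z):
    a=np.radians(YAW); return [TR[0]+x*np.cos(a)-y*np.sin(a),TR[1]+x*np.sin(a)+y*np.cos(a),z]
E
python3 - <<'E'
from h import *
f=grab('wrist'); print(np.array(f['T_tool_cam']).round(2),f['f'],f['cx'],f['cy'])
go(W(-70,0,340),3.5)
E
```

```text
[[  -0.     -0.96   -0.28   80.42]
 [   1.      0.     -0.     -0.27]
 [   0.     -0.28    0.96 -170.13]
 [   0.      0.      0.      1.  ]] 372.164027018183 323.119025299364 243.28296355286258
delta_pos [465.4, -289.4, -126.7] roll 1.89 minrows 13.5 t 0.15 pos [ 128.6 -560.1  213.3] yaw [-179.9   -0.    12.9] F [ 0.5 -0.9 -0.5]
```

>>> arm_command:
  rows:
    - {"delta_pos": [25, -15, -35], "roll": 0.4, "jaw": 100}
    - {"delta_pos": [60, -35, -70], "roll": 0.8, "jaw": 100}
    - {"delta_pos": [90, -55, -90], "roll": 1.2, "jaw": 100}
    - {"delta_pos": [125, -72, -105], "roll": 1.5, "jaw": 100}
    - {"delta_pos": [160, -90, -126], "roll": 1.89, "jaw": 100}
    - {"delta_pos": [195, -108, -126], "roll": 1.89, "jaw": 80}
    - {"delta_pos": [230, -126, -126], "roll": 1.89, "jaw": 80}
    - {"delta_pos": [265, -145, -126], "roll": 1.89, "jaw": 60}
    - {"delta_pos": [300, -163, -126], "roll": 1.89, "jaw": 60}
    - {"delta_pos": [335, -182, -126], "roll": 1.89, "jaw": 60}
    - {"delta_pos": [370, -200, -126], "roll": 1.89, "jaw": 60}
    - {"delta_pos": [405, -220, -126], "roll": 1.89, "jaw": 60}
    - {"delta_pos": [440, -240, -126], "roll": 1.89, "jaw": 60}
    - {"delta_pos": [475, -258, -126], "roll": 1.89, "jaw": 60}
    - {"delta_pos": [510, -276, -126], "roll": 1.89, "jaw": 60}
    - {"delta_pos": [540, -289, -126], "roll": 1.89, "jaw": 60}
    - {"delta_pos": [550, -289, -126], "roll": 1.89, "jaw": 60}
    - {"delta_pos": [550, -289, -126], "roll": 1.89, "jaw": 60}
    - {"delta_pos": [550, -289, -126], "roll": 1.89, "jaw": 60}

```text
time_s: 1.73
ee_pos: [599.7, -155.9, 339.2]
ee_rot: [180.0, 0.1, 3.5]
force: [-0.5, 0.6, 0.4]
gripper_width: 54.6
gripper_force: 0.0
```

Run:
```python
from h import *
f=grab('wrist'); cv2.imwrite('pics/w1.png',f['img']); pickle.dump(f,open('w1.pkl','wb'))
print(f['s']['ee_pos'],f['s']['ee_rot'],f['s']['time_s'])
for n,p in dict(seal=(0,0,117),knob=(-88,22.7,150),ball=(50,-63,187),pivot=(24,-63,115)).items(): print(n,proj(f,W(*p)).round(1))
```

```text
[ 599.68196779 -155.91806355  339.18975977] [1.79984999e+02 1.19638691e-01 3.50556453e+00] 1.7333
seal [335.4 223.7]
knob [314.3 311.4]
ball [411.5 186.2]
pivot [394.5 201.4]
```

View pics/w1.png

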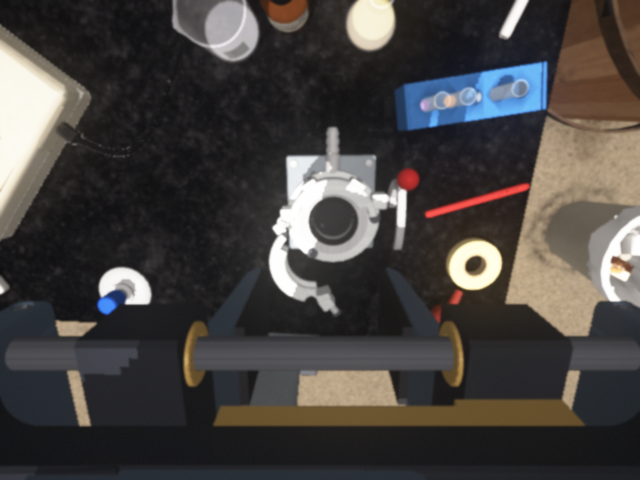

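The wrist view shows the seal hole at about (333,219), the ball at (408,179), the base's top corners at (287,157) and (377,154), and the lid at (125,288). I'll refine the pose from this view.

Run:
```python
from h import *
f=pickle.load(open('w1.pkl','rb'))
h=cv2.cvtColor(f['img'],cv2.COLOR_BGR2HSV).astype(int); H,S,V=h[...,0],h[...,1],h[...,2]
m=((H<8)|(H>172))&(S>150)&(V>80); m[:,:385]=0;m[:,425:]=0;m[:160]=0;m[200:]=0
v,u=np.nonzero(m); b=(u.mean(),v.mean()); print('ball',b,len(u),[ray(f,*b,z).round(1).tolist() for z in(180,187)], f['z_map'][int(b[1]),int(b[0])])
d=((V<75)).astype('uint8'); sub=np.zeros_like(d); sub[190:250,300:365]=d[190:250,300:365]
n,l,st,c=cv2.connectedComponentsWithStats(sub); i=1+st[1:,4].argmax(); print('hole',st[i],c[i])
cn=max(cv2.findContours((l==i).astype('uint8'),0,1)[0],key=len); e=cv2.fitEllipse(cn); print(e,ray(f,*e[0],117))
p=[ray(f,x,y,8) for x,y in((287,157),(377,154))]; print(p,np.linalg.norm(p[0]-p[1]),np.degrees(np.arctan2(*(p[0]-p[1])[1::-1]))-90)
C=cloud(f); 
g=f['img'][120:330,240:440]; cv2.imwrite('pics/w1c.png',cv2.resize(g,None,fx=2.8,fy=2.8,interpolation=2))
# lid
m=(H>105)&(H<130)&(S>120)&(V>60); m[:,:95]=0;m[:,140:]=0;m[:280]=0;m[318:]=0
v,u=np.nonzero(m);print('lidknob',ray(f,u.mean(),v.mean(),40))
```

```text
ball (np.float64(408.25068119891006), np.float64(178.78474114441417)) 367 [[646.5, -227.4, 180.0], [647.2, -225.7, 187.0]] 314.31744
hole [ 312  198   45   46 1470] [334.19387755 219.19455782]
((333.607421875, 219.26657104492188), (42.345306396484375, 44.02474594116211), 25.04709243774414) [ 592.02213902 -167.19437309  117.        ]
[array([ 647.29719606, -104.88387625,    8.        ]), array([ 658.35108699, -222.54231266,    8.        ])] 118.17654658433212 5.367126627260092
lidknob [438.90922721 129.50132646  40.        ]
```

View pics/w1c.png

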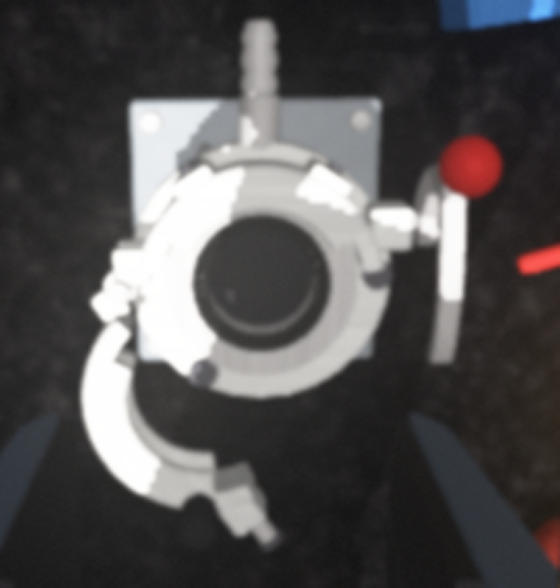

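```bash
sed -i 's/^TR=.*/TR=np.array([589.,-168.]);YAW=4.3/' h.py
python3 - <<'E'
from h import *
f=pickle.load(open('w1.pkl','rb')); print('clampknob',ray(f,310.4,304,150))
go([438.5,127.5,120],4.3)
E
```

```text
clampknob [ 506.46335888 -147.63951534  150.        ]
delta_pos [-143.3, -293.0, 219.7] roll -0.17 minrows 9.4 t 1.7833 pos [ 599.1 -156.4  339.7] yaw [1.8e+02 1.0e-01 3.4e+00] F [0.4 0.2 1. ]
```

>>> arm_command:
  rows:
    - {"delta_pos": [-10, -25, 0], "roll": -0.17, "jaw": 60}
    - {"delta_pos": [-30, -60, 15], "roll": -0.17, "jaw": 60}
    - {"delta_pos": [-48, -95, 35], "roll": -0.17, "jaw": 60}
    - {"delta_pos": [-65, -128, 58], "roll": -0.17, "jaw": 60}
    - {"delta_pos": [-82, -160, 82], "roll": -0.17, "jaw": 60}
    - {"delta_pos": [-98, -192, 108], "roll": -0.17, "jaw": 60}
    - {"delta_pos": [-113, -222, 134], "roll": -0.17, "jaw": 60}
    - {"delta_pos": [-126, -250, 160], "roll": -0.17, "jaw": 60}
    - {"delta_pos": [-135, -273, 185], "roll": -0.17, "jaw": 60}
    - {"delta_pos": [-141, -287, 205], "roll": -0.17, "jaw": 60}
    - {"delta_pos": [-143, -293, 217], "roll": -0.17, "jaw": 60}
    - {"delta_pos": [-143.3, -293, 219.7], "roll": -0.17, "jaw": 60}
    - {"delta_pos": [-143.3, -293, 219.7], "roll": -0.17, "jaw": 60}
    - {"delta_pos": [-143.3, -293, 219.7], "roll": -0.17, "jaw": 60}

```text
time_s: 2.95
ee_pos: [440.0, 127.1, 121.3]
ee_rot: [180.0, -0.1, 4.2]
force: [0.4, 0.5, -0.1]
gripper_width: 54.7
gripper_force: 0.0
```

Run:
```python
from h import *
f=grab('wrist'); cv2.imwrite('pics/w2.png',f['img']); pickle.dump(f,open('w2.pkl','wb'))
h=cv2.cvtColor(f['img'],cv2.COLOR_BGR2HSV).astype(int); H,S,V=h[...,0],h[...,1],h[...,2]
m=((H>105)&(H<130)&(S>150)&(V>60)).astype('uint8'); n,l,st,c=cv2.connectedComponentsWithStats(m); i=1+st[1:,4].argmax(); print(st[i],c[i],ray(f,*c[i],45))
w=((S<60)&(V>120)).astype('uint8'); n,l,st,c=cv2.connectedComponentsWithStats(w)
for k in range(1,n):
    if st[k,4]>800: print(st[k],c[k].round(),ray(f,st[k,0]+st[k,2]/2,st[k,1]+st[k,3]/2,3).round(1))
go([438.5,127.5,19],4.3)
```

```text
[ 305  238   35   36 1014] [322.21400394 255.87968442] [438.92396192 128.12002158  45.        ]
[    0     0   169   160 15222] [69. 53.] [544.7 306.8   3. ]
[   0  169  106  100 6229] [ 50. 218.] [440.  342.4   3. ]
[ 276  194   93   90 5210] [322. 235.] [439.4 128.    3. ]
delta_pos [-1.9, -0.4, 102.6] roll -0.01 minrows 2.5 t 3.0 pos [440.4 127.2 121.6] yaw [-180.    -0.2    4.2] F [-0.1 -1.   0.7]
```

View pics/w2.png

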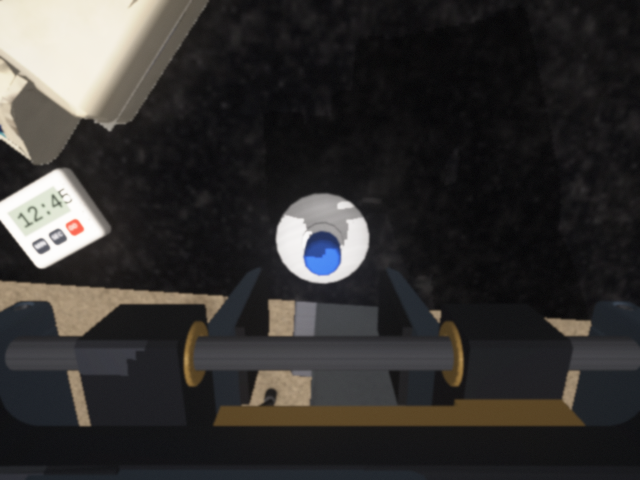

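Centred at (322,235), the lid disc and knob both give about (439.1, 128.0). Time to grasp.

>>> arm_command:
  rows:
    - {"delta_pos": [-1, -0.9, 30], "roll": 0, "jaw": 60}
    - {"delta_pos": [-1, -0.9, 60], "roll": 0, "jaw": 60}
    - {"delta_pos": [-1, -0.9, 85], "roll": 0, "jaw": 60}
    - {"delta_pos": [-1, -0.9, 98], "roll": 0, "jaw": 60}
    - {"delta_pos": [-1, -0.9, 102], "roll": 0, "jaw": 60}
    - {"delta_pos": [-1, -0.9, 102], "roll": 0, "jaw": 60}
    - {"delta_pos": [-1, -0.9, 102], "roll": 0, "jaw": 20}
    - {"delta_pos": [-1, -0.9, 102], "roll": 0, "jaw": 20}
    - {"delta_pos": [-1, -0.9, 102], "roll": 0, "jaw": 20}
    - {"delta_pos": [-1, -0.9, 102], "roll": 0, "jaw": 20}
    - {"delta_pos": [-1, -0.9, 102], "roll": 0, "jaw": 20}
    - {"delta_pos": [-1, -0.9, 102], "roll": 0, "jaw": 20}
  squeeze: 25

```text
time_s: 4.0
ee_pos: [438.7, 129.0, 19.0]
ee_rot: [180.0, -0.1, 4.4]
force: [-0.6, -0.4, 6.0]
gripper_width: 26.1
gripper_force: 25.0
```

Run:
```python
from h import *
s=env.state();print(s['gripper_width'],s['gripper_force'])
go(W(-14,0,200),4.3);go(W(-14,0,136),4.3)
```

```text
26.111803797323475 25.000806350726634
delta_pos [113.3, 307.5, -181.0] roll 0.01 minrows 9.0 t 4.0 pos [438.7 129.   19. ] yaw [ 1.8e+02 -1.0e-01  4.4e+00] F [-0.6 -0.4  6. ]
delta_pos [113.3, 307.5, -117.0] roll 0.01 minrows 8.3 t 4.0 pos [438.7 129.   19. ] yaw [ 1.8e+02 -1.0e-01  4.4e+00] F [-0.6 -0.4  6. ]
```

>>> arm_command:
  rows:
    - {"delta_pos": [0, 0, -20], "roll": 0, "jaw": 20}
    - {"delta_pos": [0, 0, -55], "roll": 0, "jaw": 20}
    - {"delta_pos": [5, 10, -90], "roll": 0, "jaw": 20}
    - {"delta_pos": [15, 35, -120], "roll": 0, "jaw": 20}
    - {"delta_pos": [25, 65, -145], "roll": 0, "jaw": 20}
    - {"delta_pos": [37, 100, -160], "roll": 0, "jaw": 20}
    - {"delta_pos": [50, 135, -170], "roll": 0, "jaw": 20}
    - {"delta_pos": [62, 170, -175], "roll": 0, "jaw": 20}
    - {"delta_pos": [75, 205, -175], "roll": 0, "jaw": 20}
    - {"delta_pos": [88, 240, -175], "roll": 0, "jaw": 20}
    - {"delta_pos": [100, 270, -175], "roll": 0, "jaw": 20}
    - {"delta_pos": [108, 292, -170], "roll": 0, "jaw": 20}
    - {"delta_pos": [112, 304, -160], "roll": 0, "jaw": 20}
    - {"delta_pos": [113.3, 307.5, -148], "roll": 0, "jaw": 20}
    - {"delta_pos": [113.3, 307.5, -141], "roll": 0, "jaw": 20}
    - {"delta_pos": [113.3, 307.5, -141], "roll": 0, "jaw": 20}
    - {"delta_pos": [113.3, 307.5, -141], "roll": 0, "jaw": 20}
    - {"delta_pos": [113.3, 307.5, -141], "roll": 0, "jaw": 20}

```text
time_s: 5.5
ee_pos: [574.2, -167.8, 159.6]
ee_rot: [-180.0, -0.0, 4.4]
force: [1.0, 1.1, -2.6]
gripper_width: 26.2
gripper_force: 25.0
```

Run:
```python
from h import *
f=grab('wrist'); pickle.dump(f,open('w3.pkl','wb')); s=f['s']
print(s['time_s'],s['ee_pos'],s['ee_rot'],s['force'],s['gripper_force'])
im=f['img'].copy()
for p in((0,0,117),(30,0,123),(47,0,127),(24,-63,115),(53.5,-63,184),(0,54,127),(64,59,8),(64,-59,8)): 
    q=proj(f,W(*p)); print(p,q.round()); cv2.circle(im,tuple(int(v) for v in q.round()),2,(0,255,0),-1)
cv2.imwrite('pics/w3.png',im)
```

```text
5.5 [ 574.17423609 -167.77081933  159.55270735] [-1.79986401e+02 -6.08248495e-03  4.42361397e+00] [ 0.9654568   1.11184909 -2.58065316] 24.999656409490854
(0, 0, 117) [326. 248.]
(30, 0, 123) [327. 200.]
(47, 0, 127) [327. 170.]
(24, -63, 115) [434. 208.]
(53.5, -63, 184) [492. 167.]
(0, 54, 127) [232. 253.]
(64, 59, 8) [255. 136.]
(64, -59, 8) [397. 136.]
```

View pics/w3.png

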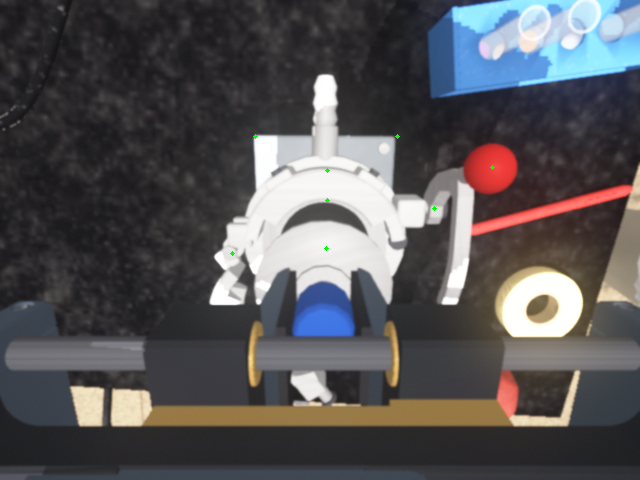

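The base corners and ball match the overlay, but the ring's rear edge at (323,157) looks a few mm off. I'll check it with depth along the centre line.

Run:
```python
from h import *
from scipy.optimize import least_squares
f=pickle.load(open('w3.pkl','rb')); C=cloud(f); a=np.radians(YAW)
d=C[...,:2]-TR; X=d[...,0]*np.cos(a)+d[...,1]*np.sin(a); Y=-d[...,0]*np.sin(a)+d[...,1]*np.cos(a); Z=C[...,2]
for v in range(146,262,4): print(v,*(f"({X[v,u]:.0f},{Y[v,u]:.0f},{Z[v,u]:.0f})" for u in(300,325,350)))
m=(Z>122)&(Z<131)&(X>5)&(np.hypot(X,Y)<62)&(np.abs(Y)<50); ed=m&~cv2.erode(m.astype('uint8'),np.ones((3,3))).astype(bool)
P=np.c_[X[m],Y[m]]
# outer edge per bearing
b=np.degrees(np.arctan2(P[:,1],P[:,0])); r=np.hypot(*P.T); out=[]
for k in range(-50,51,5):
    q=(abs(b-k)<2.5)
    if q.sum()>5: i=np.percentile(r[q],98); j=np.percentile(r[q],2); out.append((k,i,j))
out=np.array(out); print(out.round(1).tolist())
```

```text
146 (56,21,9) (59,1,98) (56,-20,8)
150 (53,21,9) (56,1,98) (53,-20,10)
154 (49,21,9) (66,2,330) (50,-21,9)
158 (51,17,87) (52,1,98) (46,-21,9)
162 (49,16,98) (49,1,96) (49,-15,97)
166 (47,16,99) (47,1,106) (47,-15,96)
170 (45,16,107) (47,1,125) (44,-15,98)
174 (45,14,126) (45,1,128) (45,-13,125)
178 (43,14,126) (43,1,126) (43,-13,126)
182 (41,14,127) (41,1,127) (41,-13,127)
186 (38,15,125) (38,1,126) (38,-13,126)
190 (36,15,127) (36,1,128) (36,-13,127)
194 (34,15,127) (34,1,126) (34,-13,126)
198 (32,15,126) (32,1,127) (32,-13,126)
202 (30,15,127) (28,1,115) (30,-13,127)
206 (25,15,114) (26,1,117) (27,-13,125)
210 (23,15,117) (23,1,115) (23,-14,117)
214 (21,15,117) (17,1,98) (21,-14,118)
218 (66,2,330) (14,1,98) (18,-14,116)
222 (12,17,98) (22,1,143) (15,-14,114)
226 (20,14,143) (20,1,144) (20,-12,142)
230 (18,14,144) (19,1,147) (18,-12,143)
234 (16,14,145) (17,1,146) (16,-12,145)
238 (15,14,146) (15,1,148) (15,-12,146)
242 (13,14,147) (13,1,147) (13,-12,147)
246 (11,14,149) (11,1,149) (11,-12,149)
250 (9,14,148) (9,1,148) (9,-12,150)
254 (7,14,149) (7,1,149) (7,-12,149)
258 (4,14,147) (4,1,147) (4,-12,148)
[[-50.0, 46.1, 29.9], [-45.0, 46.2, 30.1], [-40.0, 50.3, 30.2], [-35.0, 50.6, 30.4], [-30.0, 50.4, 30.7], [-25.0, 50.9, 30.7], [-20.0, 49.7, 30.8], [-15.0, 47.0, 30.7], [-10.0, 47.1, 30.8], [-5.0, 47.3, 30.9], [0.0, 47.4, 31.2], [5.0, 47.5, 30.8], [10.0, 47.6, 31.3], [15.0, 47.7, 31.3], [20.0, 47.7, 31.4], [25.0, 51.8, 31.7], [30.0, 51.8, 31.7], [35.0, 51.8, 31.7], [40.0, 51.8, 31.7], [45.0, 47.9, 31.6], [50.0, 47.9, 31.7]]
```

>>> arm_command:
  rows:
    - {"delta_pos": [0.7, 0.3, 6], "roll": 0, "jaw": 20}
    - {"delta_pos": [0.7, 0.3, 14], "roll": 0, "jaw": 20}
    - {"delta_pos": [0.7, 0.3, 19], "roll": 0, "jaw": 20}
    - {"delta_pos": [0.7, 0.3, 21.5], "roll": 0, "jaw": 20}
    - {"delta_pos": [0.7, 0.3, 22.5], "roll": 0, "jaw": 20}
    - {"delta_pos": [0.7, 0.3, 23], "roll": 0, "jaw": 20}
    - {"delta_pos": [0.7, 0.3, 23], "roll": 0, "jaw": 20}

```text
time_s: 6.13
ee_pos: [575.3, -169.5, 136.3]
ee_rot: [180.0, -0.0, 4.3]
force: [0.4, -0.6, -2.1]
gripper_width: 26.4
gripper_force: 25.0
```

>>> arm_command:
  rows:
    - {"delta_pos": [0, -0.8, 0.4], "roll": 0, "jaw": 20}
    - {"delta_pos": [0, -0.8, 0.6], "roll": 0, "jaw": 20}
    - {"delta_pos": [0, -0.8, 0.6], "roll": 0, "jaw": 20}

```text
time_s: 6.38
ee_pos: [575.4, -168.8, 136.2]
ee_rot: [180.0, -0.1, 4.3]
force: [0.8, -0.4, -0.5]
gripper_width: 26.3
gripper_force: 25.0
```

>>> arm_command:
  rows:
    - {"delta_pos": [1, 0, 0.2], "roll": 0, "jaw": 20}
    - {"delta_pos": [2, 0, 0.3], "roll": 0, "jaw": 20}
    - {"delta_pos": [3, 0, 0.3], "roll": 0, "jaw": 20}
    - {"delta_pos": [4, 0, 0.3], "roll": 0, "jaw": 20}
    - {"delta_pos": [5, 0, 0.3], "roll": 0, "jaw": 20}
    - {"delta_pos": [6, 0, 0.3], "roll": 0, "jaw": 20}
    - {"delta_pos": [6.5, 0, 0.3], "roll": 0, "jaw": 20}
    - {"delta_pos": [6.5, 0, 0.3], "roll": 0, "jaw": 20}

```text
time_s: 7.05
ee_pos: [581.8, -168.1, 135.7]
ee_rot: [180.0, -0.0, 4.3]
force: [-1.9, -0.2, 5.2]
gripper_width: 26.4
gripper_force: 25.0
```

>>> arm_command:
  rows:
    - {"delta_pos": [0.5, 0, 0], "roll": 0, "jaw": 20}
    - {"delta_pos": [1, 0, 0], "roll": 0, "jaw": 20}
    - {"delta_pos": [1.5, 0, 0], "roll": 0, "jaw": 20}
    - {"delta_pos": [1.5, 0, 0], "roll": 0, "jaw": 20}

```text
time_s: 7.38
ee_pos: [583.2, -168.0, 135.7]
ee_rot: [180.0, -0.0, 4.3]
force: [-0.4, 0.2, 5.5]
gripper_width: 26.1
gripper_force: 25.0
```

>>> arm_command:
  rows:
    - {"delta_pos": [0.4, 0, 0], "roll": 0, "jaw": 20}
    - {"delta_pos": [0.8, 0, 0], "roll": 0, "jaw": 20}
    - {"delta_pos": [1.2, 0, 0], "roll": 0, "jaw": 20}
    - {"delta_pos": [1.2, 0, 0], "roll": 0, "jaw": 20}

```text
time_s: 7.72
ee_pos: [584.4, -167.9, 135.7]
ee_rot: [180.0, -0.0, 4.3]
force: [-2.4, -0.4, 6.1]
gripper_width: 26.0
gripper_force: 25.0
```

>>> arm_command:
  rows:
    - {"delta_pos": [0.4, 0, 0], "roll": 0, "jaw": 20}
    - {"delta_pos": [0.8, 0, 0], "roll": 0, "jaw": 20}
    - {"delta_pos": [0.8, 0, 0], "roll": 0, "jaw": 20}

```text
time_s: 7.97
ee_pos: [584.9, -167.8, 135.6]
ee_rot: [180.0, 0.0, 4.3]
force: [-3.3, 0.5, 4.2]
gripper_width: 26.0
gripper_force: 25.0
```

>>> arm_command:
  rows:
    - {"delta_pos": [0.4, 0, 0], "roll": 0, "jaw": 20}
    - {"delta_pos": [0.8, 0, 0], "roll": 0, "jaw": 20}
    - {"delta_pos": [0.8, 0, 0], "roll": 0, "jaw": 20}

```text
time_s: 8.22
ee_pos: [585.3, -167.7, 135.5]
ee_rot: [-180.0, 0.1, 4.3]
force: [-3.0, -0.5, 5.6]
gripper_width: 26.5
gripper_force: 25.0
```

>>> arm_command:
  rows:
    - {"delta_pos": [0.4, 0, 0], "roll": 0, "jaw": 20}
    - {"delta_pos": [0.8, 0, 0], "roll": 0, "jaw": 20}
    - {"delta_pos": [1.2, 0, 0], "roll": 0, "jaw": 20}
    - {"delta_pos": [1.2, 0, 0], "roll": 0, "jaw": 20}

```text
time_s: 8.55
ee_pos: [586.0, -167.5, 135.4]
ee_rot: [-180.0, 0.1, 4.3]
force: [-3.9, -0.7, 5.2]
gripper_width: 26.4
gripper_force: 25.0
```

>>> arm_command:
  rows:
    - {"delta_pos": [0.5, 0, 0], "roll": 0, "jaw": 20}
    - {"delta_pos": [1, 0, 0], "roll": 0, "jaw": 20}
    - {"delta_pos": [1.5, 0, 0], "roll": 0, "jaw": 20}
    - {"delta_pos": [1.5, 0, 0], "roll": 0, "jaw": 20}

```text
time_s: 8.88
ee_pos: [586.8, -167.3, 135.3]
ee_rot: [-179.9, 0.2, 4.3]
force: [-5.8, -0.3, 6.3]
gripper_width: 26.5
gripper_force: 25.0
```

```bash
sed -i 's/^TR=.*/TR=np.array([589.2,-166.9]);YAW=4.3/' h.py
python3 - <<'E'
from h import *
f=grab('wrist'); pickle.dump(f,open('w4.pkl','wb')); C=cloud(f); a=np.radians(YAW)
d=C[...,:2]-TR; X=d[...,0]*np.cos(a)+d[...,1]*np.sin(a); Y=-d[...,0]*np.sin(a)+d[...,1]*np.cos(a); Z=C[...,2]
for u in (295,325,350): print(*(f"({v}:{X[v,u]:.0f},{Y[v,u]:.0f},{Z[v,u]:.1f})" for v in range(160,290,4)))
g=f['img'][110:330,200:520]; cv2.imwrite('pics/w4.png',cv2.resize(g,None,fx=2.5,fy=2.5,interpolation=2)); print(env.state()['ee_pos'])
E
```

```text
(160:58,22,10.1) (164:55,22,9.7) (168:52,22,8.9) (172:49,23,9.5) (176:46,23,10.0) (180:44,22,21.4) (184:50,16,90.8) (188:49,16,95.8) (192:47,16,97.4) (196:44,16,96.9) (200:45,15,111.4) (204:45,14,124.6) (208:43,14,126.0) (212:41,14,126.7) (216:39,14,126.0) (220:37,14,126.5) (224:36,14,127.6) (228:33,14,127.2) (232:31,14,127.0) (236:29,14,126.1) (240:27,14,125.1) (244:24,15,122.4) (248:22,15,123.3) (252:20,15,123.9) (256:18,15,124.1) (260:15,15,123.0) (264:14,15,124.9) (268:11,15,124.2) (272:14,14,136.5) (276:15,13,143.3) (280:13,13,143.9) (284:11,13,144.9) (288:10,13,146.3)
(160:64,-1,98.2) (164:62,-1,98.2) (168:60,-1,98.3) (172:58,-1,99.4) (176:56,-1,98.5) (180:54,-1,98.7) (184:51,-1,97.4) (188:49,-1,98.2) (192:46,-1,95.5) (196:47,-1,114.8) (200:47,-1,125.0) (204:45,-1,125.9) (208:44,-1,128.5) (212:41,-1,126.7) (216:40,-1,127.4) (220:37,-1,126.3) (224:35,-1,126.4) (228:33,-1,125.8) (232:31,-1,126.0) (236:28,-1,122.1) (240:26,-1,122.9) (244:25,-1,124.7) (248:22,-1,124.9) (252:20,-1,124.5) (256:18,-1,123.0) (260:16,-1,125.4) (264:14,-1,124.1) (268:13,-1,128.6) (272:11,-1,128.9) (276:9,-1,128.8) (280:6,-1,127.9) (284:11,-1,143.6) (288:11,-1,148.2)
(160:58,-20,9.5) (164:55,-20,9.1) (168:52,-21,9.9) (172:49,-21,10.0) (176:46,-21,9.4) (180:43,-21,10.2) (184:51,-15,95.2) (188:49,-15,97.1) (192:47,-15,97.0) (196:44,-15,96.6) (200:45,-14,114.7) (204:45,-13,124.4) (208:43,-13,126.7) (212:41,-13,126.8) (216:40,-13,127.4) (220:37,-13,126.0) (224:35,-13,126.5) (228:33,-13,126.4) (232:31,-13,126.6) (236:29,-13,126.5) (240:26,-14,121.2) (244:24,-13,122.9) (248:22,-13,124.0) (252:20,-13,124.9) (256:18,-14,123.6) (260:16,-13,125.2) (264:13,-14,123.4) (268:12,-14,124.6) (272:9,-14,124.5) (276:7,-14,125.1) (280:6,-13,128.4) (284:4,-13,128.6) (288:2,-14,128.8)
[ 586.83999649 -167.28288493  135.27570821]
```

View pics/w4.png

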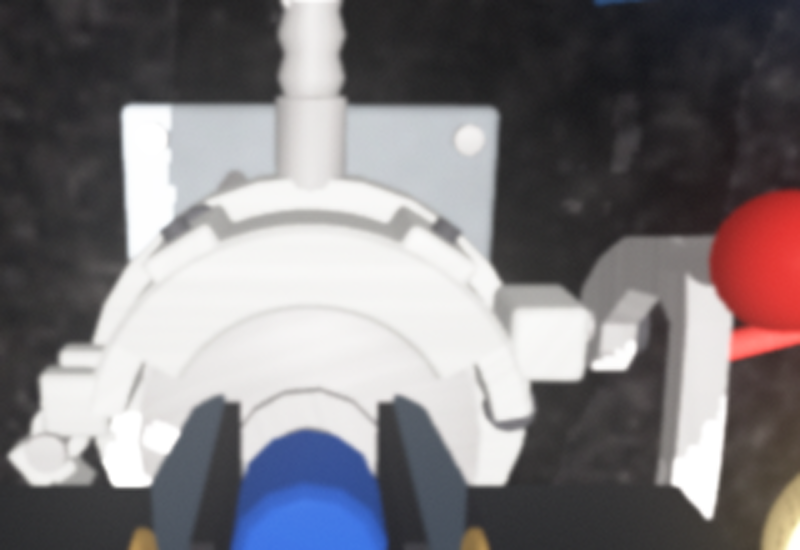

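The lid sits under the rear lip and the push is at about 6 N, as asked. I'll release and lift.

>>> arm_command:
  rows:
    - {"delta_pos": [0, 0, 0], "roll": 0, "jaw": 45}
    - {"delta_pos": [0, 0, 0], "roll": 0, "jaw": 50}
    - {"delta_pos": [0, 0, 0], "roll": 0, "jaw": 50}
    - {"delta_pos": [0, 0, 0], "roll": 0, "jaw": 50}
    - {"delta_pos": [0, 0, -6], "roll": 0, "jaw": 50}
    - {"delta_pos": [0, 0, -20], "roll": 0, "jaw": 50}
    - {"delta_pos": [0, 0, -40], "roll": 0, "jaw": 50}
    - {"delta_pos": [0, 0, -70], "roll": 0, "jaw": 10}
    - {"delta_pos": [0, 0, -105], "roll": 0, "jaw": 0}
    - {"delta_pos": [0, 0, -125], "roll": 0, "jaw": 0}
    - {"delta_pos": [0, 0, -125], "roll": 0, "jaw": 0}
    - {"delta_pos": [0, 0, -125], "roll": 0, "jaw": 0}

```text
time_s: 9.93
ee_pos: [589.1, -167.7, 261.8]
ee_rot: [179.9, -0.2, 4.3]
force: [-0.8, -0.0, -0.7]
gripper_width: 15.1
gripper_force: 0.0
```

```bash
cat >> h.py <<'E'
def TXYZ(f):
    C=cloud(f); a=np.radians(YAW); d=C[...,:2]-TR
    return np.stack([d[...,0]*np.cos(a)+d[...,1]*np.sin(a),-d[...,0]*np.sin(a)+d[...,1]*np.cos(a),C[...,2]],-1)
E
python3 - <<'E'
from h import *
s=env.state(); print(s['time_s'],s['ee_pos'],s['gripper_width'],s['force'])
w1=pickle.load(open('w1.pkl','rb')); now=grab('wrist'); pickle.dump(now,open('w5.pkl','wb')); top=grab('top'); pickle.dump(top,open('top5.pkl','wb'))
for n,f in(('w1',w1),('top0',pickle.load(open('top0.pkl','rb'))),('w5',now),('top5',top)):
    P=TXYZ(f); V=f['img'].max(-1)
    m=(P[...,0]>-115)&(P[...,0]<-35)&(abs(P[...,1])<60)
    k=m&(P[...,2]>147)&(P[...,2]<157); q=P[k]
    print(n,len(q), q.mean(0).round(1) if len(q) else '', np.median(q,0).round(1) if len(q) else '')
    r=m&(P[...,2]>122)&(P[...,2]<131); q=P[r]; print('  ring',len(q),q.min(0) if len(q) else '',q.max(0) if len(q) else '')
    l=(abs(P[...,0]+4)<25)&(abs(P[...,1])<25); 
    k=l&(P[...,2]>164)&(P[...,2]<173); q=P[k]; print('  lidknob',len(q),((q.min(0)+q.max(0))/2).round(1) if len(q) else '',np.median(q,0) if len(q) else '')
E
```

```text
9.9333 [ 589.10531231 -167.65375859  261.83169298] 15.06702298647717 [-0.78562044 -0.0389413  -0.68472821]
w1 163 [-84.1  25.1 154.5] [-83.7  24.8 155.6]
  ring 913 [-102.47293453   -0.19775681  122.17088952] [-35.28485818  59.88214721 128.78242762]
  lidknob 0  
top0 16 [-88.1  23.2 152.8] [-88.   23.8 153.8]
  ring 107 [-111.93113047   -8.12617293  122.00443405] [-35.76595428  59.8572274  130.90750261]
  lidknob 0  
w5 0  
  ring 590 [-98.32952729  -5.62414348 122.00625049] [-35.03094052  59.89145752 128.44807198]
  lidknob 910 [-2.200e+00  1.000e-01  1.669e+02] [ -1.55316859  -0.26732192 167.36211976]
top5 0  
  ring 3 [-70.47948912  59.16054707 122.12943248] [-35.80417515  59.35301788 125.84867142]
  lidknob 26 [ -6.1  -2.6 168.3] [ -6.65945835  -1.08442236 166.90951089]
```

```bash
cat >> h.py <<'E'
def knob(A): a=np.radians(A); return np.array([91.5*np.cos(a),54+91.5*np.sin(a)])
def kpush(A,gap,yaw=None):
    a=np.radians(A); n=np.array([-np.sin(a),np.cos(a)]); return knob(A)-(21+gap)*n, A+180+YAW
def rows(pts,yaws=None):
    s=env.state(); y0=np.radians(s['ee_rot'][2]); x=np.array([np.cos(y0),np.sin(y0)]); y=np.array([np.sin(y0),-np.cos(y0)])
    for i,p in enumerate(pts):
        d=np.array(p)-s['ee_pos']; print([round(float(v),1) for v in(d[:2]@x,d[:2]@y,-d[2])], round(float(-(yaws[i]-s['ee_rot'][2])/5),2) if yaws is not None else '')
E
python3 - <<'E'
from h import *
p,y=kpush(-161,10); print(p,y); go(W(*p,175),y); go(W(*p,138),y)
E
```

```text
[-96.60756246  53.52158971] 23.3
delta_pos [-95.2, -53.9, 84.1] roll -3.79 minrows 3.3 t 10.0333 pos [ 587.8 -167.3  259.1] yaw [-1.8e+02  1.0e-01  4.3e+00] F [-0.5 -0.6 -1. ]
delta_pos [-95.2, -53.9, 121.1] roll -3.79 minrows 3.9 t 10.0333 pos [ 587.8 -167.3  259.1] yaw [-1.8e+02  1.0e-01  4.3e+00] F [-0.5 -0.6 -1. ]
```

>>> arm_command:
  rows:
    - {"delta_pos": [-20, -12, 0], "roll": -1, "jaw": 0}
    - {"delta_pos": [-50, -28, 0], "roll": -2, "jaw": 0}
    - {"delta_pos": [-78, -44, 10], "roll": -3, "jaw": 0}
    - {"delta_pos": [-92, -52, 35], "roll": -3.79, "jaw": 0}
    - {"delta_pos": [-95.2, -53.9, 65], "roll": -3.79, "jaw": 0}
    - {"delta_pos": [-95.2, -53.9, 95], "roll": -3.79, "jaw": 0}
    - {"delta_pos": [-95.2, -53.9, 112], "roll": -3.79, "jaw": 0}
    - {"delta_pos": [-95.2, -53.9, 120], "roll": -3.79, "jaw": 0}
    - {"delta_pos": [-95.2, -53.9, 121], "roll": -3.79, "jaw": 0}
    - {"delta_pos": [-95.2, -53.9, 121], "roll": -3.79, "jaw": 0}
    - {"delta_pos": [-95.2, -53.9, 121], "roll": -3.79, "jaw": 0}

```text
time_s: 10.95
ee_pos: [490.3, -121.2, 140.1]
ee_rot: [179.9, -0.1, 23.3]
force: [-0.3, -0.6, 0.2]
gripper_width: 0.8
gripper_force: 0.0
```

Run:
```python
from h import *
f=grab('wrist'); pickle.dump(f,open('w6.pkl','wb')); cv2.imwrite('pics/w6.png',f['img'])
s=env.state(); print(s['time_s'],s['ee_pos'],s['ee_rot'],s['gripper_width'],s['force'])
A=np.r_[-161:-124:12j]; print(A.round(1)); K=[kpush(a,8-12*min(1,i/3)) for i,a in enumerate(A)]
rows([W(*k[0],138) for k in K],[k[1] for k in K])
```

```text
11.0 [ 490.4644772  -121.26785361  140.39144546] [ 1.79914743e+02 -1.01764714e-01  2.32845500e+01] 0.7615043185800747 [1.57183784 0.49003559 0.57746361]
[-161.  -157.6 -154.3 -150.9 -147.5 -144.2 -140.8 -137.5 -134.1 -130.7
 -127.4 -124. ]
[-1.3, 0.9, 2.4] -0.0
[-2.6, 10.3, 2.4] -0.68
[-3.1, 19.8, 2.4] -1.35
[-2.8, 29.2, 2.4] -2.02
[-2.7, 34.7, 2.4] -2.69
[-2.3, 40.1, 2.4] -3.37
[-1.5, 45.5, 2.4] -4.04
[-0.4, 50.9, 2.4] -4.71
[0.9, 56.2, 2.4] -5.38
[2.6, 61.4, 2.4] -6.06
[4.6, 66.4, 2.4] -6.73
[6.9, 71.4, 2.4] -7.4
```

View pics/w6.png

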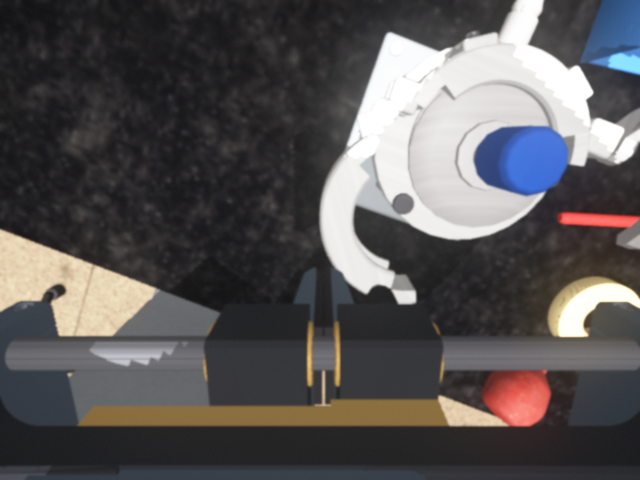

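The fingers at (323,290) stand beside the open half's free end, at about (400,290), and the lid is seated under the rear lip. I'll begin the swing.

>>> arm_command:
  rows:
    - {"delta_pos": [-1.5, 3, 2.4], "roll": 0, "jaw": 0}
    - {"delta_pos": [-2, 6, 2.4], "roll": -0.3, "jaw": 0}
    - {"delta_pos": [-2.6, 10.3, 2.4], "roll": -0.68, "jaw": 0}
    - {"delta_pos": [-2.9, 15, 2.4], "roll": -1, "jaw": 0}
    - {"delta_pos": [-3.1, 19.8, 2.4], "roll": -1.35, "jaw": 0}
    - {"delta_pos": [-3, 24.5, 2.4], "roll": -1.7, "jaw": 0}
    - {"delta_pos": [-2.8, 29.2, 2.4], "roll": -2.02, "jaw": 0}

```text
time_s: 11.58
ee_pos: [497.4, -148.6, 137.4]
ee_rot: [-179.9, 0.1, 33.5]
force: [-2.2, 2.7, 2.0]
gripper_width: 0.5
gripper_force: 1.9
```

Run:
```python
from h import *
A=np.r_[-149:-119:11j]; print(A.round(1)); K=[kpush(a,-4) for a in A]
rows([W(*k[0],138) for k in K],[k[1] for k in K])
```

```text
[-149. -146. -143. -140. -137. -134. -131. -128. -125. -122. -119.]
[0.8, 4.7, -0.6] -0.37
[0.2, 9.5, -0.6] -0.97
[-0.2, 14.3, -0.6] -1.57
[-0.3, 19.2, -0.6] -2.17
[-0.1, 24.1, -0.6] -2.77
[0.3, 28.9, -0.6] -3.37
[0.9, 33.8, -0.6] -3.97
[1.8, 38.6, -0.6] -4.57
[3.0, 43.3, -0.6] -5.17
[4.4, 47.9, -0.6] -5.77
[6.1, 52.5, -0.6] -6.37
```

>>> arm_command:
  rows:
    - {"delta_pos": [0.5, 4.7, 0], "roll": -0.37, "jaw": 0}
    - {"delta_pos": [0.2, 9.5, 0], "roll": -0.97, "jaw": 0}
    - {"delta_pos": [-0.2, 14.3, 0], "roll": -1.57, "jaw": 0}
    - {"delta_pos": [-0.3, 19.2, 0], "roll": -2.17, "jaw": 0}
    - {"delta_pos": [-0.1, 24.1, 0], "roll": -2.77, "jaw": 0}
    - {"delta_pos": [0.3, 28.9, 0], "roll": -3.37, "jaw": 0}
    - {"delta_pos": [0.9, 33.8, 0], "roll": -3.97, "jaw": 0}
    - {"delta_pos": [1.8, 38.6, 0], "roll": -4.57, "jaw": 0}
    - {"delta_pos": [3, 43.3, 0], "roll": -5.17, "jaw": 0}
    - {"delta_pos": [3, 43.3, 0], "roll": -5.17, "jaw": 0}

```text
time_s: 12.42
ee_pos: [524.4, -184.0, 137.2]
ee_rot: [-180.0, 0.0, 59.3]
force: [-1.7, -0.6, 0.8]
gripper_width: 0.4
gripper_force: 0.9
```

Run:
```python
from h import *
s=env.state(); print(s['force'],s['ee_pos'])
A=np.r_[-125:-107:10j]; print(A.round(1)); K=[kpush(a,-4) for a in A]
rows([W(*k[0],138) for k in K],[k[1] for k in K])
```

```text
[-1.65311317 -0.56207835  0.78112762] [ 524.38753063 -183.99464946  137.21616079]
[-125. -123. -121. -119. -117. -115. -113. -111. -109. -107.]
[0.5, -1.0, -0.8] -0.01
[-0.0, 2.2, -0.8] -0.41
[-0.4, 5.5, -0.8] -0.81
[-0.7, 8.7, -0.8] -1.21
[-0.9, 11.9, -0.8] -1.61
[-1.0, 15.2, -0.8] -2.01
[-1.0, 18.4, -0.8] -2.41
[-0.9, 21.7, -0.8] -2.81
[-0.6, 24.9, -0.8] -3.21
[-0.2, 28.1, -0.8] -3.61
```

>>> arm_command:
  rows:
    - {"delta_pos": [0, 1.8, -0.5], "roll": -0.4, "jaw": 0}
    - {"delta_pos": [-0.2, 3.8, -0.5], "roll": -0.6, "jaw": 0}
    - {"delta_pos": [-0.4, 5.5, -0.5], "roll": -0.8, "jaw": 0}
    - {"delta_pos": [-0.4, 5.5, -0.5], "roll": -0.8, "jaw": 0}

```text
time_s: 12.75
ee_pos: [528.9, -186.9, 137.4]
ee_rot: [-180.0, 0.0, 63.2]
force: [-3.5, -1.7, 0.0]
gripper_width: 0.2
gripper_force: 1.6
```

>>> arm_command:
  rows:
    - {"delta_pos": [-0.2, 1.5, 0], "roll": -0.2, "jaw": 0}
    - {"delta_pos": [-0.3, 3, 0], "roll": -0.4, "jaw": 0}
    - {"delta_pos": [-0.3, 3, 0], "roll": -0.4, "jaw": 0}

```text
time_s: 13.0
ee_pos: [532.0, -188.4, 137.5]
ee_rot: [180.0, 0.0, 65.3]
force: [-4.0, -0.2, 0.1]
gripper_width: 0.1
gripper_force: 1.5
```

>>> arm_command:
  rows:
    - {"delta_pos": [-0.2, 1.5, 0], "roll": -0.2, "jaw": 0}
    - {"delta_pos": [-0.3, 3, 0], "roll": -0.4, "jaw": 0}
    - {"delta_pos": [-0.3, 3, 0], "roll": -0.4, "jaw": 0}

```text
time_s: 13.25
ee_pos: [534.9, -189.9, 137.5]
ee_rot: [180.0, 0.0, 67.3]
force: [-2.9, -1.4, -0.3]
gripper_width: 0.7
gripper_force: 1.4
```

>>> arm_command:
  rows:
    - {"delta_pos": [-0.1, 1, 0], "roll": -0.2, "jaw": 0}
    - {"delta_pos": [-0.2, 2, 0], "roll": -0.3, "jaw": 0}
    - {"delta_pos": [-0.2, 2, 0], "roll": -0.3, "jaw": 0}

```text
time_s: 13.5
ee_pos: [536.5, -190.8, 137.5]
ee_rot: [180.0, 0.0, 68.8]
force: [-3.2, 0.1, 0.1]
gripper_width: 0.6
gripper_force: 1.5
```

>>> arm_command:
  rows:
    - {"delta_pos": [-0.1, 1, 0], "roll": -0.2, "jaw": 0}
    - {"delta_pos": [-0.2, 2, 0], "roll": -0.3, "jaw": 0}
    - {"delta_pos": [-0.2, 2, 0], "roll": -0.3, "jaw": 0}

```text
time_s: 13.75
ee_pos: [538.3, -191.7, 137.5]
ee_rot: [180.0, 0.0, 70.3]
force: [-3.2, 0.0, 0.9]
gripper_width: 0.5
gripper_force: 1.5
```

Run:
```python
from h import *
f=grab('wrist'); cv2.imwrite('pics/w7.png',f['img']); pickle.dump(f,open('w7.pkl','wb')); print(f['s']['force'],f['s']['ee_pos'])
```

```text
[-3.15727957  0.0121196   0.85110228] [ 538.28407566 -191.736496    137.50408764]
```

View pics/w7.png

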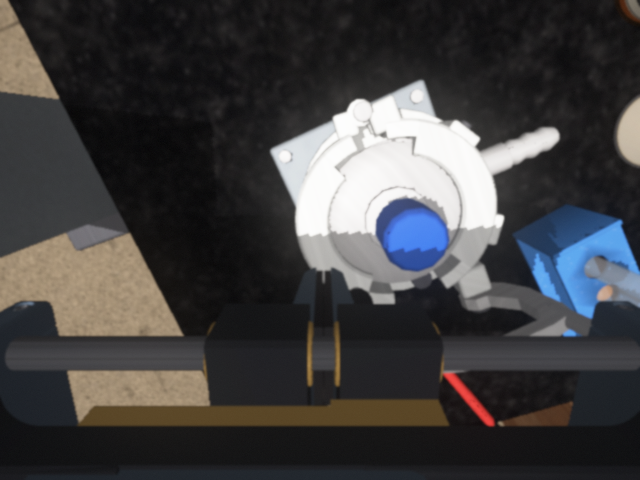

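The ring half lies round the lid, with the black knob at (358,297) touching the fingers. I'll keep pressing.

>>> arm_command:
  rows:
    - {"delta_pos": [-0.1, 0.8, 0], "roll": -0.1, "jaw": 0}
    - {"delta_pos": [-0.1, 1.6, 0], "roll": -0.2, "jaw": 0}
    - {"delta_pos": [-0.1, 1.6, 0], "roll": -0.2, "jaw": 0}

```text
time_s: 14.05
ee_pos: [539.4, -192.3, 137.5]
ee_rot: [-180.0, 0.0, 71.3]
force: [-5.1, -1.2, 0.2]
gripper_width: 0.6
gripper_force: 2.0
```

>>> arm_command:
  rows:
    - {"delta_pos": [-0.1, 0.8, 0], "roll": -0.1, "jaw": 0}
    - {"delta_pos": [-0.1, 1.6, 0], "roll": -0.2, "jaw": 0}
    - {"delta_pos": [-0.1, 1.6, 0], "roll": -0.2, "jaw": 0}

```text
time_s: 14.3
ee_pos: [540.2, -192.9, 137.5]
ee_rot: [-179.9, 0.0, 72.3]
force: [-6.3, -1.3, 2.0]
gripper_width: 0.1
gripper_force: 2.8
```

>>> arm_command:
  rows:
    - {"delta_pos": [0, 0.8, 0], "roll": -0.1, "jaw": 0}
    - {"delta_pos": [0, 1.6, 0], "roll": -0.2, "jaw": 0}
    - {"delta_pos": [0, 1.6, 0], "roll": -0.2, "jaw": 0}

```text
time_s: 14.55
ee_pos: [541.0, -193.4, 137.5]
ee_rot: [-179.8, 0.1, 73.3]
force: [-8.0, -1.3, 3.0]
gripper_width: 0.7
gripper_force: 3.7
```

>>> arm_command:
  rows:
    - {"delta_pos": [0, 0.8, 0], "roll": 0, "jaw": 0}
    - {"delta_pos": [0, 1.6, 0], "roll": -0.1, "jaw": 0}
    - {"delta_pos": [0, 2.4, 0], "roll": -0.2, "jaw": 0}
    - {"delta_pos": [0, 2.4, 0], "roll": -0.2, "jaw": 0}

```text
time_s: 14.88
ee_pos: [542.5, -194.1, 137.5]
ee_rot: [-179.7, 0.1, 74.3]
force: [-10.0, -2.4, 4.4]
gripper_width: 0.6
gripper_force: 4.7
```

>>> arm_command:
  rows:
    - {"delta_pos": [0, 0.8, 0], "roll": 0, "jaw": 0}
    - {"delta_pos": [0, 1.6, 0], "roll": 0, "jaw": 0}
    - {"delta_pos": [0, 2.2, 0], "roll": 0, "jaw": 0}
    - {"delta_pos": [0, 2.2, 0], "roll": 0, "jaw": 0}

```text
time_s: 15.22
ee_pos: [543.4, -194.5, 137.5]
ee_rot: [-179.6, 0.1, 74.3]
force: [-13.5, -1.5, 6.1]
gripper_width: 0.4
gripper_force: 6.2
```

>>> arm_command:
  rows:
    - {"delta_pos": [0, 0.7, 0], "roll": 0, "jaw": 0}
    - {"delta_pos": [0, 1.2, 0], "roll": 0, "jaw": 0}
    - {"delta_pos": [0, 1.2, 0], "roll": 0, "jaw": 0}

```text
time_s: 15.47
ee_pos: [543.8, -194.6, 137.5]
ee_rot: [-179.5, 0.1, 74.3]
force: [-14.0, -0.3, 6.2]
gripper_width: 0.2
gripper_force: 7.1
```

>>> arm_command:
  rows:
    - {"delta_pos": [0, -3, 0], "roll": 0, "jaw": 0}
    - {"delta_pos": [0, -10, 0], "roll": 0, "jaw": 0}
    - {"delta_pos": [0, -20, -5], "roll": -0.5, "jaw": 0}
    - {"delta_pos": [0, -25, -30], "roll": -1.5, "jaw": 0}
    - {"delta_pos": [0, -25, -65], "roll": -3, "jaw": 0}
    - {"delta_pos": [0, -25, -100], "roll": -4, "jaw": 0}
    - {"delta_pos": [0, -25, -120], "roll": -4, "jaw": 0}
    - {"delta_pos": [0, -25, -120], "roll": -4, "jaw": 0}
    - {"delta_pos": [0, -25, -120], "roll": -4, "jaw": 0}

```text
time_s: 16.22
ee_pos: [525.7, -188.1, 259.0]
ee_rot: [179.7, 0.1, 94.2]
force: [0.7, -0.2, 0.8]
gripper_width: 0.6
gripper_force: 0.0
```

Run:
```python
from h import *
for n in('w1','w5'):
    f=pickle.load(open(n+'.pkl','rb')); P=TXYZ(f)
    m=(P[...,0]>68)&(P[...,0]<190)&(P[...,1]>-130)&(P[...,1]<30)&(P[...,2]<300); print(n,'behind max z',np.percentile(P[m][:,2],[50,99,99.9]).round())
f=grab('wrist'); pickle.dump(f,open('w8.pkl','wb')); P=TXYZ(f)
for nm,g in(('w8',f),('w5',pickle.load(open('w5.pkl','rb')))):
    h=cv2.cvtColor(g['img'],cv2.COLOR_BGR2HSV).astype(int); Q=TXYZ(g)
    m=((h[...,0]<8)|(h[...,0]>172))&(h[...,1]>150)&(h[...,2]>80)&(Q[...,2]>150)&(Q[...,2]<205)
    q=Q[m]; print(nm,'ball',len(q),q.mean(0) if len(q) else '',q.max(0) if len(q) else '',q.min(0) if len(q) else '')
m=(P[...,0]>-60)&(P[...,0]<-5)&(P[...,1]>-60)&(P[...,1]<-15)&(P[...,2]>145)&(P[...,2]<158); q=P[m]; print('knob',len(q),q.mean(0) if len(q) else '', (q.min(0)+q.max(0))/2 if len(q) else '')
go(W(84,-64,262),94.3); go(W(84,-64,174),94.3)
```

```text
w1 behind max z [ -0.  99. 107.]
w5 behind max z [ -0. 102. 107.]
w8 ball 465 [ 50.07698021 -59.99863077 190.08652345] [ 58.93726144 -53.7038388  194.51886661] [ 43.23495899 -68.505299   181.86962289]
w5 ball 645 [ 53.54877881 -61.89613682 190.57603966] [ 61.89442628 -53.82989983 195.27704065] [ 43.81550923 -71.87991871 182.4694512 ]
knob 374 [-29.17710592 -33.99964199 154.51253675] [-22.31435186 -41.80797817 151.49331914]
delta_pos [-47.9, 150.0, -4.7] roll -0.01 minrows 3.8 t 16.2667 pos [ 524.6 -187.8  257.3] yaw [179.9  -0.   94.2] F [-1.9  0.4 -0.2]
delta_pos [-47.9, 150.0, 83.3] roll -0.01 minrows 4.3 t 16.2667 pos [ 524.6 -187.8  257.3] yaw [179.9  -0.   94.2] F [-1.9  0.4 -0.2]
```

>>> arm_command:
  rows:
    - {"delta_pos": [-8, 25, -2], "roll": 0, "jaw": 0}
    - {"delta_pos": [-18, 58, -4], "roll": 0, "jaw": 0}
    - {"delta_pos": [-29, 92, -4], "roll": 0, "jaw": 0}
    - {"delta_pos": [-39, 122, -4], "roll": 0, "jaw": 0}
    - {"delta_pos": [-46, 144, -4], "roll": 0, "jaw": 0}
    - {"delta_pos": [-47.5, 150, 8], "roll": 0, "jaw": 0}
    - {"delta_pos": [-47.5, 150, 35], "roll": 0, "jaw": 0}
    - {"delta_pos": [-47.5, 150, 62], "roll": 0, "jaw": 0}
    - {"delta_pos": [-47.5, 150, 78], "roll": 0, "jaw": 0}
    - {"delta_pos": [-47.5, 150, 83], "roll": 0, "jaw": 0}
    - {"delta_pos": [-47.5, 150, 83], "roll": 0, "jaw": 0}
    - {"delta_pos": [-47.5, 150, 83], "roll": 0, "jaw": 0}

```text
time_s: 17.27
ee_pos: [676.9, -224.3, 174.4]
ee_rot: [-180.0, -0.0, 94.2]
force: [0.3, -0.7, -0.0]
gripper_width: 0.3
gripper_force: 0.0
```

```bash
cat >> h.py <<'E'
def bpush(phi,gap,hx=13.5):
    a=np.radians(phi); c,s=np.cos(a),np.sin(a)
    ex=24+75.5*c; ez=115+75.5*s
    if phi<95: return (ex+9.5+gap+hx,-63.5,ez-8)
    r=9.5+gap
    return (ex+r*s+hx,-63.5,ez-r*c-8*max(0,(125-phi)/30))
E
python3 - <<'E'
from h import *
go(W(84,-63.5,174),94.3)
ph=list(range(66,120,4)); print(ph); rows([W(*bpush(p,-2)) for p in ph])
E
```

```text
delta_pos [0.3, 0.9, 0.4] roll -0.01 minrows 0.0 t 17.2667 pos [ 676.9 -224.3  174.4] yaw [-180.    -0.    94.2] F [ 0.3 -0.7 -0. ]
[66, 70, 74, 78, 82, 86, 90, 94, 98, 102, 106, 110, 114, 118]
[0.3, -7.4, -1.6] 
[0.3, -12.3, -3.6] 
[0.3, -17.3, -5.2] 
[0.3, -22.4, -6.5] 
[0.3, -27.6, -7.4] 
[0.3, -32.8, -8.0] 
[0.3, -38.1, -8.1] 
[0.2, -43.4, -8.0] 
[0.2, -48.7, -9.3] 
[0.2, -54.0, -9.9] 
[0.2, -59.2, -10.2] 
[0.2, -64.4, -10.2] 
[0.2, -69.5, -9.7] 
[0.2, -74.4, -9.0]
```

>>> arm_command:
  rows:
    - {"delta_pos": [0.3, -4, -1], "roll": 0, "jaw": 0}
    - {"delta_pos": [0.3, -7.4, -1.6], "roll": 0, "jaw": 0}
    - {"delta_pos": [0.3, -12.3, -3.6], "roll": 0, "jaw": 0}
    - {"delta_pos": [0.3, -17.3, -5.2], "roll": 0, "jaw": 0}
    - {"delta_pos": [0.3, -22.4, -6.5], "roll": 0, "jaw": 0}
    - {"delta_pos": [0.3, -27.6, -7.4], "roll": 0, "jaw": 0}
    - {"delta_pos": [0.3, -32.8, -8], "roll": 0, "jaw": 0}
    - {"delta_pos": [0.3, -38.1, -8.1], "roll": 0, "jaw": 0}
    - {"delta_pos": [0.3, -43.4, -8], "roll": 0, "jaw": 0}
    - {"delta_pos": [0.3, -48.7, -9], "roll": 0, "jaw": 0}

```text
time_s: 18.1
ee_pos: [627.6, -227.8, 183.0]
ee_rot: [-179.9, -0.0, 94.2]
force: [0.7, -0.1, -0.3]
gripper_width: 0.5
gripper_force: 0.4
```

Run:
```python
from h import *
s=env.state(); print(s['force'],s['gripper_width'])
ph=list(range(98,171,4)); print(ph); rows([W(*bpush(p,-2)) for p in ph])
```

```text
[ 0.74926595 -0.08593086 -0.28595927] 0.47339825612742903
[98, 102, 106, 110, 114, 118, 122, 126, 130, 134, 138, 142, 146, 150, 154, 158, 162, 166, 170]
[0.1, 0.7, -0.6] 
[0.1, -4.6, -1.3] 
[0.1, -9.8, -1.6] 
[0.0, -15.0, -1.5] 
[0.0, -20.1, -1.1] 
[0.0, -25.0, -0.3] 
[0.0, -29.9, 0.8] 
[0.0, -34.5, 2.5] 
[0.0, -39.0, 5.3] 
[0.0, -43.3, 8.5] 
[0.0, -47.3, 11.9] 
[0.0, -51.1, 15.6] 
[0.0, -54.6, 19.5] 
[-0.0, -57.9, 23.7] 
[-0.0, -60.8, 28.1] 
[-0.0, -63.4, 32.7] 
[-0.0, -65.7, 37.5] 
[-0.0, -67.7, 42.4] 
[-0.0, -69.3, 47.5]
```

>>> arm_command:
  rows:
    - {"delta_pos": [0, -2.5, -1], "roll": 0, "jaw": 0}
    - {"delta_pos": [0, -5, -1.3], "roll": 0, "jaw": 0}
    - {"delta_pos": [0, -7.5, -1.5], "roll": 0, "jaw": 0}
    - {"delta_pos": [0, -10, -1.6], "roll": 0, "jaw": 0}
    - {"delta_pos": [0, -10, -1.6], "roll": 0, "jaw": 0}

```text
time_s: 18.52
ee_pos: [618.0, -228.5, 185.0]
ee_rot: [-180.0, -0.0, 94.2]
force: [0.3, 0.2, 0.8]
gripper_width: 0.3
gripper_force: 0.0
```

```bash
cat >> h.py <<'E'
def ball(n='wrist'):
    g=grab(n); h=cv2.cvtColor(g['img'],cv2.COLOR_BGR2HSV).astype(int); Q=TXYZ(g)
    m=((h[...,0]<8)|(h[...,0]>172))&(h[...,1]>150)&(h[...,2]>60)&(Q[...,2]>120)&(Q[...,2]<205)&(abs(Q[...,1]+63)<20)&(abs(Q[...,0])<90)
    q=Q[m]; print(n,'ball',len(q),*(np.round(v,1) for v in((q.mean(0),q.min(0),q.max(0)) if len(q) else ())))
E
python3 - <<'E'
from h import *
s=env.state(); print(s['force'],s['ee_pos']); ball(); ball('scene'); ball('top')
E
```

```text
[0.33864954 0.20409117 0.81216058] [ 618.04585642 -228.47625089  184.99395203]
wrist ball 464 [  5.1 -56.4 192.5] [ -2.6 -61.  185.6] [ 11.6 -53.1 196.8]
scene ball 31 [  3.5 -59.9 192.7] [ -5.9 -72.2 186.1] [ 15.9 -52.6 198.7]
top ball 0
```

Run:
```python
from h import *
ph=list(range(106,171,4)); print(ph); rows([W(*bpush(p,-2)) for p in ph])
```

```text
[106, 110, 114, 118, 122, 126, 130, 134, 138, 142, 146, 150, 154, 158, 162, 166, 170]
[0.1, -0.6, 0.4] 
[0.1, -5.8, 0.5] 
[0.1, -10.9, 0.9] 
[0.1, -15.9, 1.7] 
[0.1, -20.7, 2.8] 
[0.1, -25.3, 4.5] 
[0.1, -29.8, 7.3] 
[0.1, -34.1, 10.5] 
[0.1, -38.1, 13.9] 
[0.1, -41.9, 17.6] 
[0.1, -45.4, 21.5] 
[0.1, -48.7, 25.7] 
[0.0, -51.6, 30.1] 
[0.0, -54.2, 34.7] 
[0.0, -56.5, 39.5] 
[0.0, -58.5, 44.4] 
[0.0, -60.1, 49.5]
```

>>> arm_command:
  rows:
    - {"delta_pos": [0, -2.5, 0.4], "roll": 0, "jaw": 0}
    - {"delta_pos": [0, -5, 0.5], "roll": 0, "jaw": 0}
    - {"delta_pos": [0, -7.5, 0.6], "roll": 0, "jaw": 0}
    - {"delta_pos": [0, -10, 0.9], "roll": 0, "jaw": 0}
    - {"delta_pos": [0, -10, 0.9], "roll": 0, "jaw": 0}

```text
time_s: 19.08
ee_pos: [608.0, -229.2, 184.1]
ee_rot: [-180.0, -0.0, 94.2]
force: [0.0, -0.4, 0.2]
gripper_width: 0.8
gripper_force: 0.0
```

>>> arm_command:
  rows:
    - {"delta_pos": [0, -2.5, 0.5], "roll": 0, "jaw": 0}
    - {"delta_pos": [0, -5, 0.8], "roll": 0, "jaw": 0}
    - {"delta_pos": [0, -7.5, 1.4], "roll": 0, "jaw": 0}
    - {"delta_pos": [0, -7.5, 1.4], "roll": 0, "jaw": 0}

```text
time_s: 19.42
ee_pos: [600.4, -229.8, 182.7]
ee_rot: [-180.0, -0.0, 94.2]
force: [-0.3, 0.4, 0.5]
gripper_width: 0.5
gripper_force: 0.0
```

Run:
```python
from h import *
s=env.state(); print(s['force'],s['ee_pos'],s['time_s']); ball(); ball('scene')
ph=list(range(114,171,4)); print(ph); rows([W(*bpush(p,-2)) for p in ph])
```

```text
[-0.29195322  0.37609655  0.4818996 ] [ 600.41546309 -229.79051309  182.6541196 ] 19.4167
wrist ball 499 [-11.8 -56.9 186.9] [-19.  -63.1 178.8] [ -5.3 -53.  192. ]
scene ball 29 [-11.7 -59.  185.8] [-19.4 -75.1 175. ] [ -0.5 -52.3 192.5]
[114, 118, 122, 126, 130, 134, 138, 142, 146, 150, 154, 158, 162, 166, 170]
[0.1, 6.8, -1.4] 
[0.1, 1.9, -0.6] 
[0.1, -3.0, 0.5] 
[0.1, -7.6, 2.2] 
[0.1, -12.1, 5.1] 
[0.1, -16.4, 8.2] 
[0.1, -20.4, 11.6] 
[0.1, -24.2, 15.3] 
[0.1, -27.7, 19.3] 
[0.1, -31.0, 23.5] 
[0.1, -33.9, 27.9] 
[0.1, -36.5, 32.5] 
[0.1, -38.8, 37.3] 
[0.1, -40.8, 42.2] 
[0.1, -42.4, 47.2]
```

Run:
```python
from h import *
ph=list(range(118,171,4)); print(ph); rows([W(*bpush(p,-2,10)) for p in ph])
```

```text
[118, 122, 126, 130, 134, 138, 142, 146, 150, 154, 158, 162, 166, 170]
[0.1, -1.6, -0.6] 
[0.1, -6.5, 0.5] 
[0.1, -11.1, 2.2] 
[0.1, -15.6, 5.1] 
[0.1, -19.9, 8.2] 
[0.1, -23.9, 11.6] 
[0.1, -27.7, 15.3] 
[0.1, -31.2, 19.3] 
[0.1, -34.5, 23.5] 
[0.1, -37.4, 27.9] 
[0.1, -40.0, 32.5] 
[0.1, -42.3, 37.3] 
[0.1, -44.3, 42.2] 
[0.0, -45.9, 47.2]
```

>>> arm_command:
  rows:
    - {"delta_pos": [0, -2.5, 0], "roll": 0, "jaw": 0}
    - {"delta_pos": [0, -5, 0.3], "roll": 0, "jaw": 0}
    - {"delta_pos": [0, -6.5, 0.5], "roll": 0, "jaw": 0}
    - {"delta_pos": [0, -6.5, 0.5], "roll": 0, "jaw": 0}

```text
time_s: 19.85
ee_pos: [594.8, -230.3, 182.4]
ee_rot: [179.9, 0.0, 94.2]
force: [1.9, 0.7, -0.6]
gripper_width: 0.5
gripper_force: 0.6
```

Contact is building, so I continue along the arc in small steps.

>>> arm_command:
  rows:
    - {"delta_pos": [0, -1.2, 0.4], "roll": 0, "jaw": 0}
    - {"delta_pos": [0, -2.4, 0.9], "roll": 0, "jaw": 0}
    - {"delta_pos": [0, -3.6, 1.4], "roll": 0, "jaw": 0}
    - {"delta_pos": [0, -3.6, 1.4], "roll": 0, "jaw": 0}

```text
time_s: 20.18
ee_pos: [591.4, -230.5, 180.9]
ee_rot: [179.9, 0.0, 94.2]
force: [3.2, 0.5, -1.0]
gripper_width: 0.7
gripper_force: 1.5
```

>>> arm_command:
  rows:
    - {"delta_pos": [0, -1.2, 0.7], "roll": 0, "jaw": 0}
    - {"delta_pos": [0, -2.4, 1.5], "roll": 0, "jaw": 0}
    - {"delta_pos": [0, -3.6, 2.2], "roll": 0, "jaw": 0}
    - {"delta_pos": [0, -4.8, 3.1], "roll": 0, "jaw": 0}
    - {"delta_pos": [0, -4.8, 3.1], "roll": 0, "jaw": 0}

```text
time_s: 20.6
ee_pos: [586.0, -230.9, 177.8]
ee_rot: [-180.0, 0.0, 94.2]
force: [3.4, -0.0, 1.2]
gripper_width: 0.7
gripper_force: 1.8
```

Run:
```python
from h import *
s=env.state(); print(s['force'],s['ee_pos'],s['time_s']); ball(); ball('scene')
ph=list(range(122,171,4)); print(ph); rows([W(*bpush(p,-2,10)) for p in ph])
```

```text
[ 3.41647991 -0.03152704  1.23337449] [ 585.98934346 -230.93988904  177.84031935] 20.6
wrist ball 468 [-25.1 -57.4 179.1] [-31.3 -64.1 171.4] [-19.1 -53.1 184. ]
scene ball 36 [-25.  -58.3 177.9] [-33.  -67.4 166.4] [-15.6 -50.  186.8]
[122, 126, 130, 134, 138, 142, 146, 150, 154, 158, 162, 166, 170]
[0.1, 8.3, -4.4] 
[0.1, 3.7, -2.7] 
[0.1, -0.8, 0.2] 
[0.1, -5.1, 3.3] 
[0.1, -9.1, 6.7] 
[0.1, -12.9, 10.4] 
[0.1, -16.4, 14.4] 
[0.1, -19.7, 18.6] 
[0.1, -22.6, 23.0] 
[0.1, -25.2, 27.6] 
[0.1, -27.5, 32.3] 
[0.1, -29.5, 37.3] 
[0.1, -31.1, 42.3]
```

>>> arm_command:
  rows:
    - {"delta_pos": [0, -1.6, 1.1], "roll": 0, "jaw": 0}
    - {"delta_pos": [0, -3.2, 2.2], "roll": 0, "jaw": 0}
    - {"delta_pos": [0, -5.1, 3.5], "roll": 0, "jaw": 0}
    - {"delta_pos": [0, -5.1, 3.5], "roll": 0, "jaw": 0}

```text
time_s: 21.03
ee_pos: [580.7, -231.3, 174.2]
ee_rot: [-180.0, 0.0, 94.2]
force: [4.6, 0.3, 2.3]
gripper_width: 0.2
gripper_force: 2.0
```

>>> arm_command:
  rows:
    - {"delta_pos": [0, -1.4, 1.1], "roll": 0, "jaw": 0}
    - {"delta_pos": [0, -2.8, 2.4], "roll": 0, "jaw": 0}
    - {"delta_pos": [0, -4, 3.6], "roll": 0, "jaw": 0}
    - {"delta_pos": [0, -4, 3.6], "roll": 0, "jaw": 0}

```text
time_s: 21.37
ee_pos: [576.7, -231.6, 170.8]
ee_rot: [-180.0, 0.0, 94.2]
force: [2.4, 0.0, 5.2]
gripper_width: 0.3
gripper_force: 2.1
```

>>> arm_command:
  rows:
    - {"delta_pos": [0, -1.3, 1.2], "roll": 0, "jaw": 0}
    - {"delta_pos": [0, -2.6, 2.4], "roll": 0, "jaw": 0}
    - {"delta_pos": [0, -3.8, 3.8], "roll": 0, "jaw": 0}
    - {"delta_pos": [0, -5.6, 5.8], "roll": 0, "jaw": 0}
    - {"delta_pos": [0, -5.6, 5.8], "roll": 0, "jaw": 0}

```text
time_s: 21.78
ee_pos: [571.4, -232.2, 165.3]
ee_rot: [180.0, 0.0, 94.2]
force: [2.2, 0.7, 5.3]
gripper_width: 0.3
gripper_force: 2.4
```

Run:
```python
from h import *
s=env.state(); print(s['force'],s['ee_pos'],s['time_s']); ball(); ball('scene')
ph=list(range(138,171,4)); print(ph); rows([W(*bpush(p,-2,10)) for p in ph])
```

```text
[2.24767441 0.74739921 5.34461267] [ 571.41426392 -232.23457642  165.31214503] 21.7833
wrist ball 448 [-39.2 -57.7 165.3] [-45.1 -65.  155.5] [-33.7 -53.  170. ]
scene ball 33 [-39.1 -58.8 164.5] [-46.7 -66.5 153.8] [-31.4 -52.  171.7]
[138, 142, 146, 150, 154, 158, 162, 166, 170]
[0.3, 5.5, -5.8] 
[0.3, 1.8, -2.1] 
[0.3, -1.8, 1.8] 
[0.3, -5.0, 6.0] 
[0.3, -7.9, 10.4] 
[0.3, -10.6, 15.0] 
[0.3, -12.9, 19.8] 
[0.3, -14.8, 24.7] 
[0.3, -16.4, 29.8]
```

>>> arm_command:
  rows:
    - {"delta_pos": [0.3, -1.8, 1.6], "roll": 0, "jaw": 0}
    - {"delta_pos": [0.3, -3.6, 3.4], "roll": 0, "jaw": 0}
    - {"delta_pos": [0.3, -5.3, 5.6], "roll": 0, "jaw": 0}
    - {"delta_pos": [0.3, -5.3, 5.6], "roll": 0, "jaw": 0}

```text
time_s: 22.22
ee_pos: [566.7, -232.6, 160.0]
ee_rot: [179.9, 0.1, 94.2]
force: [3.4, -0.8, 5.6]
gripper_width: 0.4
gripper_force: 3.0
```

>>> arm_command:
  rows:
    - {"delta_pos": [0.1, -1.6, 1.6], "roll": 0, "jaw": 0}
    - {"delta_pos": [0.1, -3, 3.3], "roll": 0, "jaw": 0}
    - {"delta_pos": [0.1, -3.8, 5], "roll": 0, "jaw": 0}
    - {"delta_pos": [0.1, -3.8, 5], "roll": 0, "jaw": 0}

```text
time_s: 22.55
ee_pos: [562.7, -232.8, 154.6]
ee_rot: [179.9, 0.1, 94.2]
force: [3.2, -0.2, 4.1]
gripper_width: 0.7
gripper_force: 2.5
```

>>> arm_command:
  rows:
    - {"delta_pos": [0.1, -1.4, 1.6], "roll": 0, "jaw": 0}
    - {"delta_pos": [0.1, -2.6, 3.3], "roll": 0, "jaw": 0}
    - {"delta_pos": [0.1, -3.2, 5], "roll": 0, "jaw": 0}
    - {"delta_pos": [0.1, -3.2, 5], "roll": 0, "jaw": 0}

```text
time_s: 22.88
ee_pos: [559.5, -233.0, 149.4]
ee_rot: [179.9, 0.1, 94.2]
force: [4.4, -0.4, 2.5]
gripper_width: 0.7
gripper_force: 2.4
```

Run:
```python
from h import *
s=env.state(); print(s['force'],s['ee_pos'],s['time_s']); ball(); ball('scene')
ph=list(range(154,171,4)); print(ph); rows([W(*bpush(p,-2,10)) for p in ph])
```

```text
[ 4.35013435 -0.35389747  2.49933468] [ 559.5272511  -233.00405544  149.39970449] 22.8833
wrist ball 361 [-50.2 -58.  147.4] [-55.3 -65.5 139.6] [-45.2 -52.9 152.4]
scene ball 37 [-49.6 -58.5 146.4] [-56.8 -66.2 138.2] [-39.4 -51.6 159.1]
[154, 158, 162, 166, 170]
[0.1, 4.1, -5.6] 
[0.1, 1.4, -1.0] 
[0.1, -0.9, 3.8] 
[0.1, -2.8, 8.7] 
[0.1, -4.4, 13.7]
```

>>> arm_command:
  rows:
    - {"delta_pos": [0.1, -1.5, 1.2], "roll": 0, "jaw": 0}
    - {"delta_pos": [0.1, -2.5, 2.8], "roll": 0, "jaw": 0}
    - {"delta_pos": [0.1, -3, 4.5], "roll": 0, "jaw": 0}
    - {"delta_pos": [0.1, -3, 4.5], "roll": 0, "jaw": 0}

```text
time_s: 23.32
ee_pos: [556.7, -232.9, 144.5]
ee_rot: [179.9, 0.0, 94.2]
force: [3.5, -0.4, 2.5]
gripper_width: -0.2
gripper_force: 2.0
```

>>> arm_command:
  rows:
    - {"delta_pos": [0.1, -1.5, 1.2], "roll": 0, "jaw": 0}
    - {"delta_pos": [0.1, -2.5, 2.6], "roll": 0, "jaw": 0}
    - {"delta_pos": [0.1, -2.5, 4], "roll": 0, "jaw": 0}
    - {"delta_pos": [0.1, -2.5, 4], "roll": 0, "jaw": 0}

```text
time_s: 23.65
ee_pos: [552.5, -232.2, 139.9]
ee_rot: [-179.8, -0.1, 94.2]
force: [1.3, -0.2, 0.4]
gripper_width: 0.6
gripper_force: 0.8
```

Run:
```python
from h import *
s=env.state(); print(s['force'],s['ee_pos'],s['time_s']); ball(); ball('scene')
```

```text
[ 1.34721907 -0.2298063   0.42069424] [ 552.54538965 -232.22242072  139.88621793] 23.65
wrist ball 165 [-55.9 -58.4 134.4] [-58.8 -66.1 127.7] [-52.4 -53.4 138.2]
scene ball 31 [-53.5 -57.8 134.6] [-61.  -65.9 125.3] [-46.3 -51.6 143.8]
```

>>> arm_command:
  rows:
    - {"delta_pos": [0, 1, -4], "roll": 0, "jaw": 0}
    - {"delta_pos": [0, -2, -9], "roll": 0, "jaw": 0}
    - {"delta_pos": [0, -8, -9], "roll": 0, "jaw": 0}
    - {"delta_pos": [0, -11, -7], "roll": 0, "jaw": 0}
    - {"delta_pos": [0, -11, -4], "roll": 0, "jaw": 0}
    - {"delta_pos": [0, -11, -2], "roll": 0, "jaw": 0}
    - {"delta_pos": [0, -11, -1], "roll": 0, "jaw": 0}
    - {"delta_pos": [0, -11, -1], "roll": 0, "jaw": 0}

```text
time_s: 24.42
ee_pos: [542.6, -233.2, 141.2]
ee_rot: [-179.9, -0.0, 94.2]
force: [-0.1, 0.1, 0.6]
gripper_width: 0.4
gripper_force: 0.0
```

>>> arm_command:
  rows:
    - {"delta_pos": [0, 0, 0.7], "roll": 0, "jaw": 0}
    - {"delta_pos": [0, 0, 1.4], "roll": 0, "jaw": 0}
    - {"delta_pos": [0, 0, 1.4], "roll": 0, "jaw": 0}

```text
time_s: 24.67
ee_pos: [542.9, -233.4, 140.3]
ee_rot: [180.0, 0.0, 94.2]
force: [-0.3, -0.2, 0.6]
gripper_width: 0.7
gripper_force: 0.2
```

>>> arm_command:
  rows:
    - {"delta_pos": [0, 0, 0.8], "roll": 0, "jaw": 0}
    - {"delta_pos": [0, 0, 1.6], "roll": 0, "jaw": 0}
    - {"delta_pos": [0, 0, 1.6], "roll": 0, "jaw": 0}

```text
time_s: 24.92
ee_pos: [542.8, -233.5, 139.3]
ee_rot: [180.0, 0.0, 94.2]
force: [-0.7, 0.4, 2.6]
gripper_width: 0.7
gripper_force: 1.9
```

>>> arm_command:
  rows:
    - {"delta_pos": [0, 0, 0.6], "roll": 0, "jaw": 0}
    - {"delta_pos": [0, 0, 1.2], "roll": 0, "jaw": 0}
    - {"delta_pos": [0, 0, 1.2], "roll": 0, "jaw": 0}

```text
time_s: 25.17
ee_pos: [542.8, -233.5, 138.9]
ee_rot: [180.0, 0.0, 94.2]
force: [-3.6, 0.7, 8.7]
gripper_width: 0.4
gripper_force: 4.3
```

>>> arm_command:
  rows:
    - {"delta_pos": [0, 0, 0.4], "roll": 0, "jaw": 0}
    - {"delta_pos": [0, 0, 0.7], "roll": 0, "jaw": 0}
    - {"delta_pos": [0, 0, 0.7], "roll": 0, "jaw": 0}

```text
time_s: 25.42
ee_pos: [542.8, -233.5, 138.7]
ee_rot: [179.9, 0.0, 94.2]
force: [-3.5, 1.7, 11.5]
gripper_width: 0.4
gripper_force: 5.6
```

On the hard stop. Retreat and check.

>>> arm_command:
  rows:
    - {"delta_pos": [0, 0, -1], "roll": 0, "jaw": 0}
    - {"delta_pos": [0, 0, -5], "roll": 0, "jaw": 0}
    - {"delta_pos": [0, 0, -20], "roll": 0, "jaw": 0}
    - {"delta_pos": [0, 0, -50], "roll": 0, "jaw": 0}
    - {"delta_pos": [0, 10, -80], "roll": 0, "jaw": 0}
    - {"delta_pos": [-20, 40, -110], "roll": 0, "jaw": 0}
    - {"delta_pos": [-40, 60, -125], "roll": 0, "jaw": 0}
    - {"delta_pos": [-40, 60, -125], "roll": 0, "jaw": 0}
    - {"delta_pos": [-40, 60, -125], "roll": 0, "jaw": 0}

```text
time_s: 26.17
ee_pos: [606.7, -269.6, 261.7]
ee_rot: [179.9, 0.0, 94.2]
force: [0.5, -0.1, -0.5]
gripper_width: 0.4
gripper_force: 0.0
```

Run:
```python
from h import *
s=env.state(); print(s['force'],s['ee_pos'],s['time_s']); ball('scene'); ball('top')
f=grab('wrist'); P=TXYZ(f); ball()
def rep(n,m): q=P[m]; print(n,len(q),*(np.round(v,1) for v in((np.median(q,0),(q.min(0)+q.max(0))/2) if len(q) else ())))
x,y,z=P[...,0],P[...,1],P[...,2]; r=np.hypot(x,y)
rep('clampknob',(abs(x+27)<15)&(abs(y+34)<15)&(z>147)&(z<158)&(r>30))
rep('lidknob',(r<25)&(z>160)&(z<173))
for sx,sy in((1,1),(1,-1),(-1,1),(-1,-1)):
    rep(('plateau',sx,sy),(r>17)&(r<26)&(x*sx>0)&(y*sy>0)&(z>115)&(z<132)); rep(('ring',sx,sy),(r>37)&(r<45)&(x*sx>0)&(y*sy>0)&(z>115)&(z<132))
```

```text
[ 0.4820568  -0.09716985 -0.54981963] [ 606.7054944  -269.56778409  261.72936631] 26.1667
scene ball 32 [-53.7 -57.4 133.5] [-61.1 -66.5 123.7] [-45.2 -51.4 141.1]
top ball 0
wrist ball 400 [-49.3 -61.6 135.9] [-58.5 -71.6 128.8] [-41.9 -53.3 140. ]
clampknob 342 [-25.7 -32.6 156. ] [-26.1 -32.7 152.5]
lidknob 1298 [-1.000e-01 -1.000e-01  1.667e+02] [ -0.4  -0.2 165.2]
('plateau', 1, 1) 551 [ 14.8  15.1 123.5] [ 13.   12.9 123.2]
('ring', 1, 1) 916 [ 30.3  27.7 126.3] [ 24.   22.6 121.9]
('plateau', 1, -1) 514 [ 15.6 -14.8 123.5] [ 13.2 -12.7 123.4]
('ring', 1, -1) 732 [ 32.8 -24.6 126.4] [ 25.9 -22.  122.1]
('plateau', -1, 1) 492 [-15.9  15.3 123.4] [-13.   12.9 123.2]
('ring', -1, 1) 901 [-30.1  27.9 126.4] [-23.8  22.7 121.9]
('plateau', -1, -1) 519 [-15.  -14.8 123.3] [-12.9 -12.7 123.2]
('ring', -1, -1) 576 [-35.9 -19.3 126.4] [-25.8 -22.  122.2]
```

The lid is centred and level at 123.4 mm in all four quadrants. The clamp knob is at its closed position and the lever ball at its home position.

```bash
python3 -c "
from workcell import env
print(env.job_done())"
```

```text
the job is handed in; nothing more can be done
None
```

The trap is closed and the job is handed in after about 26 s: the lid sits centred and level on its seal, the ring is latched and the lever is on its stop. The highest push read at the end of a move was about 15 N, and the other things on the bench were not touched.

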